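# Warm the binder and inks on the bench warmer

## Task

Get the bench warmer ready for a print run: of the things at the front of the bench, nearer to you than the warmer, stand every ink pot upright on the warmer's flat tray, inside its lip, and slide the wide low binder tin along the bench, without lifting or tipping it, until it nests against both cheeks of the V-shaped cradle. Only when all of that is in place, swing back the clear flip cover so that it stays propped open by itself against its stop, turn the dial underneath so that its pointer line is at the one long mark, then let go of the dial and shut the cover again; leave everything else on the bench alone, also the pots and jars at the back and far left.

Things in the scene. Friction and masses are not known exactly. Their poses are not given: they have to be found in the camera images.
- warmer: bench warmer, fixed to the bench, origin on the bench top under its middle; its x axis points away from its front (away from the robot), y to its left, z up. From left (+y) to right it has: the low steel tray; a grey control box 110 x 110 x 50 mm centred at y = -95 mm, whose top (z = 50 mm) carries the dial under a clear flip cover; and, for the tin, two upright steel cheeks 44 mm high that form a V open to the front.
- tray_center (a point): centre of the tray's floor, which is 20 mm above the bench; the floor inside the lip is 110 mm along x and 250 mm along y (axes as the warmer's), the lip 6 mm thick and 4 mm higher than the floor. Up to three pots fit in a row along y, 80 mm apart.
- bay_center (a point): point on the bench top under the middle of the tin when the tin (94 mm across) rests against both cheeks; each cheek stands beyond it, 42 degrees either side of the warmer's +x, its face 47 mm from this point. The way in is along the warmer's +x from the front, over the bare bench.
- cover_tab (a point): middle of the flip cover's black tab, by which it is lifted: 20 mm wide along the hinge line, 10 mm thick; it stands out 32 mm from the cover's front wall and this point lies 20 mm from that wall. With the cover shut the tab juts level toward the front, 95 mm above the bench; it turns with the cover.
- cover_hinge (a point): middle of the cover's hinge line (along the warmer's y), 53 mm above the bench at the cover's far lower edge. The tab point lies 102 mm in front of it and 42 mm above it with the cover shut.
- cover (a joint): opening angle of the clear flip cover (82 x 90 x 47 mm, its top 100 mm above the bench when shut, light, loose hinge): 0 shut over the dial, grows as the tab swings up and away from the robot to a stop at 1.75 rad. It falls shut from less than about 1.0 rad and falls back onto its stop from more, and then stays open.
- dial_grip (a point): middle of the dial's grip bar, on the dial's axis, 74 mm above the bench; the bar is 38 mm long, 12 mm wide and 28 mm high (60 to 88 mm above the bench), on a round skirt 40 mm across and 9 mm high. The point turns with the dial and the bar lies along its y axis; the white pointer line on top is on its +y half.
- dial (a joint): angle of the dial in rad, 0 to 2.5: at 0 the pointer points along the warmer's +y (left); it grows clockwise as seen from above. Short ticks every 0.4 rad; the one long broad mark is at 1.60. It stays where it is left.
- pot_a_center (a point): ink pot with screw lid, 56 mm across, 51 mm high, 0.11 kg; centre half-way up. Absent in some starts.
- pot_b_center (a point): ink pot with screw lid, 56 mm across, 51 mm high, 0.11 kg; centre half-way up. Absent in some starts.
- pot_c_center (a point): taller ink pot with screw lid, 56 mm across, 63 mm high, 0.11 kg; centre half-way up. Absent in some starts.
- tin_center (a point): wide low round tin of binder, white body and steel lid, 94 mm across, 55 mm high, about 0.5 kg, too wide to grip; centre half-way up. Pushed level anywhere on its side it slides without tipping.
- dropper: bystander: small brown dropper bottle, 35 x 35 x 76 mm, origin under its middle
- agate_mortar: bystander: dark octagonal mortar, 81 x 81 x 30 mm, origin under its middle
- stray_vial: bystander: screw-cap vial, 26 x 26 x 56 mm, origin under its middle
Mind the look-alikes: they are no part of the job. Leave any green or red look-alike of the part that bears pot_a_center alone.

How it is judged:
By the outcome, as a careful person would: the job done as asked, in the order asked, and still so for the second after the job is handed in, with the robot touching nothing.
Of pot_a, pot_b, pot_c only 2 to 3 are there at a start; the rules pass over those that are not, and their reading is None.
At some moment in a run one of tin, pot_a, pot_b, pot_c may be knocked a few centimetres aside while the robot is not near it.
Once in a run the grip may slacken for a moment while it holds something.
It also fails if it takes over 210 s, if anything falls off the work surface, if the arm or the gripper's body presses on something with over 40 N, if the wrist force passes 120 N, or if a joint passes its speed limit or range.

## Robot

A 6-joint arm with a two-finger parallel gripper is mounted at the origin on a cart in front of the work surface, level with it; the furniture and walls round the work are solid. World frame = base frame: x ahead of the robot, y to its left, z up, the work surface at z = 0. Lengths are in m, angles in rad, forces in N, time in s.
With the tool pointing down it reaches from about 0.35 to 0.975 m from the base axis. Payload 4.9 kg.
Tool frame: the origin (TCP) lies on the front face of the gripper's body, between the roots of the fingers; the fingertips stand ctrl.finger_overhang ahead of it and the grasp point (between the pads) lies 54 mm ahead of it (ctrl.finger_overhang is the distance from the TCP to the fingertips, in m); z points along the fingers, y is the line along which they close (so a half turn about z gives the same grasp; the last joint's range is limited). The gripper opens to 85 mm and grips with 20 to 120 N. Pads are 22 mm wide; open, the fingers measure 114 mm over their backs; the gripper's body (76 mm by 85 mm) begins 54 mm behind the grasp point. The pads swing forward as they close: fully open they stand 13 mm farther back than shut.
Start: joints at [-1.309, 0.053, 1.613, -0, 1.476, -0.119], TCP at [0.232, -0.58, 0.304] pointing down, gripper open.
Joint ranges: [-3.01, 3.01], [-1.01, 2.22], [0.06, 2.58], [-1.02, 4.17], [0.09, 2.62], [-3.14, 3.14]. Speed limits (rad/s): [2.57, 2.57, 3.14, 3.14, 3.14, 3.14].

## Interface

Orientations are given as a rotation vector (axis times angle).
In Python, from station import ctrl, vision gives the robot as it stands. The module is installed in compiled form; this text tells all that it offers.
- The arm moves only by the tool drive_tool, never from a script. Its argument "rows" is a list of rows, each a list of 2 entries, a list of its own where there are three numbers: the shift along the tool's x, y, z in m, then the turn about the tool's z in rad. A call has 1 to 10 rows; each row shifts and turns the commanded pose from where the row before left it, along the tool's axes as they then stand; what a row does not reach is not made up. A row lasts 1/10 s, in which the tool goes at most 50 mm and 8.59 degrees, less where a joint would pass 70% of its speed; a pose out of reach is approached as far as the arm can. A call with a gripper value outside its range is refused whole. "jaw" is the closure, from 0 (fully open) to 1 (shut), set as the call begins (left out, the last holds). The fingers move at their own pace and stop on an object; "grip_force" is the grip in N (left out, the last holds). Time passes only in rows, so rows that do not move let the fingers close. It gives the time, the measured TCP pose, the force, the opening and the grip force at its end, in the units of the state.
- ctrl.get_obs(): the state, without advancing time (a new reading comes with each control period).
- vision.get_image(name): name is "scene" or "top"; returns a dict with "image" (480x640x3 uint8, blue, green, red), "vertical_fov" (degrees; the focal length in pixels is half the picture's height over the tangent of half this angle, whatever the lens; pixels are square), "cx", "cy" (the principal point, pixels), "R" (3x3) and "t" (3): a world point X has camera coordinates R X + t. Camera axes: x right, y down, z forward; pixel columns grow to the right and rows downward; lengths in m; the calibration is good to about 2 mm. A picture is of the moment at which its call begins. There is no depth.
- ctrl.finish_job(): hands the job in; it is judged then, once.
The state is a dict: "t": time; "q": joint angles; "dq": joint speeds; "effort": joint torques, N m; "tool_pos": TCP position; "tool_rot": TCP orientation; "contact_force": force on the tool from outside, world axes, zero at the start; "wrist_torque": the same for the moment, N m; "opening": finger opening in m; "grip_force": force on a finger pad.
Only numpy, scipy, OpenCV 4.12 (cv2) and the standard library are available. Lean on these libraries where they do the work, as an engineer would, in place of code of your own. Each camera call takes 0.05 s, during which the arm holds its last target. There are 200 camera calls.

## Working session

There is one attempt and no reset: what is moved stays moved. The work goes in short steps, Python scripts to look and compute and a tool call to move; the robot and the scene stay as the last step left them, time stands still between calls to the robot, and variables do not carry over. Pictures are saved under pics/ and viewed, at most 14 in all, crops included, and the job is handed in when it is done.

Besides the shell and the picture viewer there is one more tool, called after ">>>" as name([rows], argument=value, ...), one row to a line, values as JSON. drive_tool: Moves the arm, as the interface text tells. Its arguments: {"type":"object","properties":{"rows":{"type":"array","items":{"type":"array"}},"jaw":{"type":"number"},"grip_force":{"type":"number"}},"required":["rows"]}

```bash
mkdir -p pics; cat > h.py <<'E'
import numpy as np, cv2
from station import ctrl, vision
from scipy.spatial.transform import Rotation as Ro
def cam(n):
    d=vision.get_image(n); d['f']=240/np.tan(np.radians(d['vertical_fov'])/2); np.savez(f'{n}.npz',**d); return d
def proj(d,X):
    c=np.array(d['R'])@np.array(X)+np.array(d['t']); return d['f']*c[0]/c[2]+d['cx'], d['f']*c[1]/c[2]+d['cy']
def ray(d,u,v,z):
    R=np.array(d['R']);o=-R.T@np.array(d['t']);w=R.T@np.array([(u-d['cx'])/d['f'],(v-d['cy'])/d['f'],1]);return o+w*(z-o[2])/w[2]
E
python3 - <<'E'
from h import *
for n in('top','scene'):
    d=cam(n); cv2.imwrite(f'pics/{n}0.png',d['image']); print(n,d['f'],d['cx'],d['cy'],-np.array(d['R']).T@d['t'],np.array(d['R']).round(3).tolist())
o=ctrl.get_obs(); print(o, ctrl.finger_overhang)
E
```

```text
top 609.6432674703874 328.17427041481807 241.0640651714222 [-0.25575549 -0.04832874  1.97495549] [[0.157, -0.988, 0.011], [-0.901, -0.148, -0.407], [0.404, 0.055, -0.913]]
scene 605.1976854019257 309.6400768772893 240.7405174628492 [-0.37781073  0.79487761  1.59410106] [[-0.644, -0.765, -0.006], [-0.593, 0.505, -0.627], [0.483, -0.4, -0.779]]
{'t': 0.1, 'q': array([-1.30898886e+00,  5.32936267e-02,  1.61413495e+00,  1.00739399e-05,
        1.47597794e+00, -1.18998175e-01]), 'dq': array([ 0.00034203, -0.00022942, -0.0039001 ,  0.00029768,  0.00327482,
        0.00095981]), 'effort': array([-2.10815833e-04, -3.94904995e+01, -3.71362674e+01, -1.28761831e-04,
        3.93098817e-03, -1.12966617e-06]), 'tool_pos': array([ 0.23218753, -0.57982148,  0.30279708]), 'tool_rot': array([-3.08304107e+00, -5.94216371e-01,  1.87454938e-04]), 'contact_force': array([ 0.55014726, -0.31919371,  0.61682985]), 'wrist_torque': array([ 0.03587747, -0.02531468,  0.01430579]), 'grip_force': 0.0, 'opening': 0.08564163871062208} 0.0726
```

View pics/top0.png

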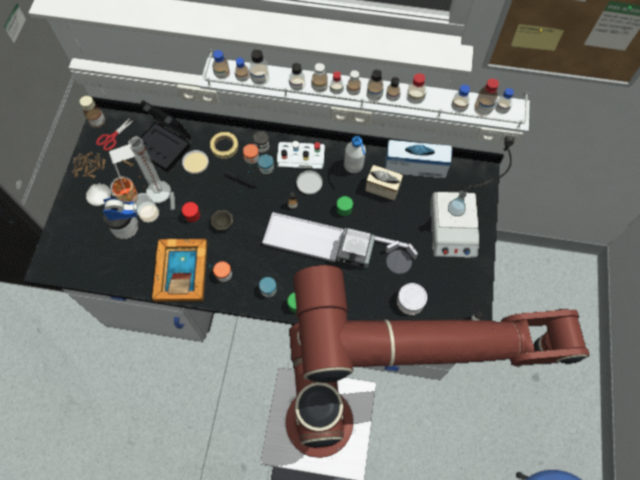

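View pics/scene0.png

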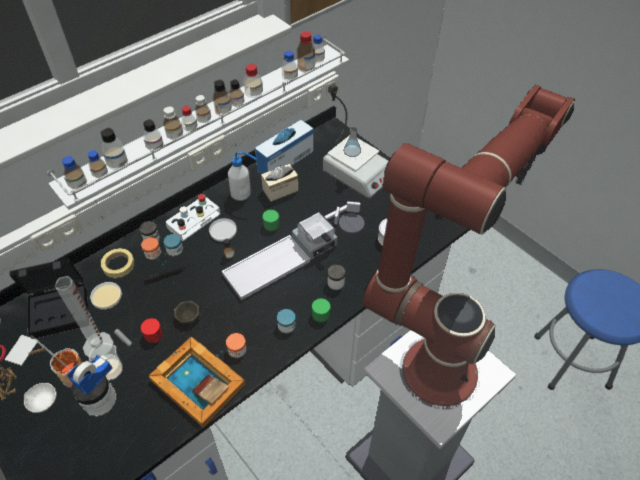

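The front row holds an orange-lidded pot, a blue one, a green look-alike and a taller grey-lidded pot. The white tin is at top (412,298). I'll enlarge this area for measurement.

```bash
python3 - <<'E'
from h import *
d=np.load('top.npz'); im=d['image'][200:320,200:440]
a=cv2.resize(im,None,fx=3.33,fy=3.33,interpolation=cv2.INTER_CUBIC); cv2.imwrite('pics/t1.png',a[:, :800])
d=np.load('scene.npz'); im=d['image'][190:370,210:450]
cv2.imwrite('pics/s1.png',cv2.resize(im,None,fx=3.33,fy=3.33,interpolation=cv2.INTER_CUBIC)[:600,:800])
E
```

```text
(no output)
```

View pics/t1.png

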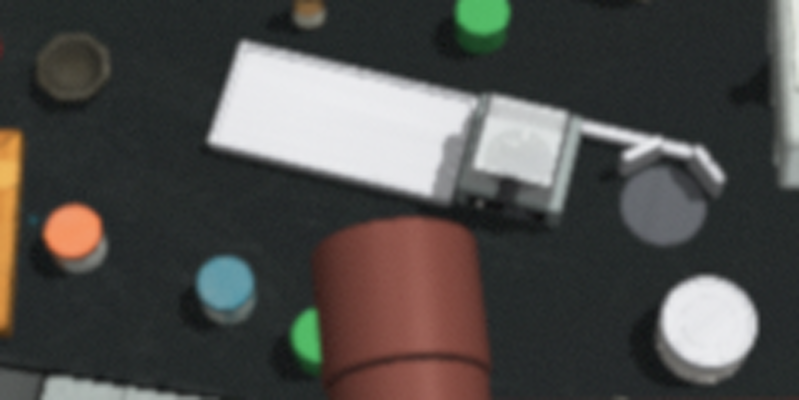

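View pics/s1.png

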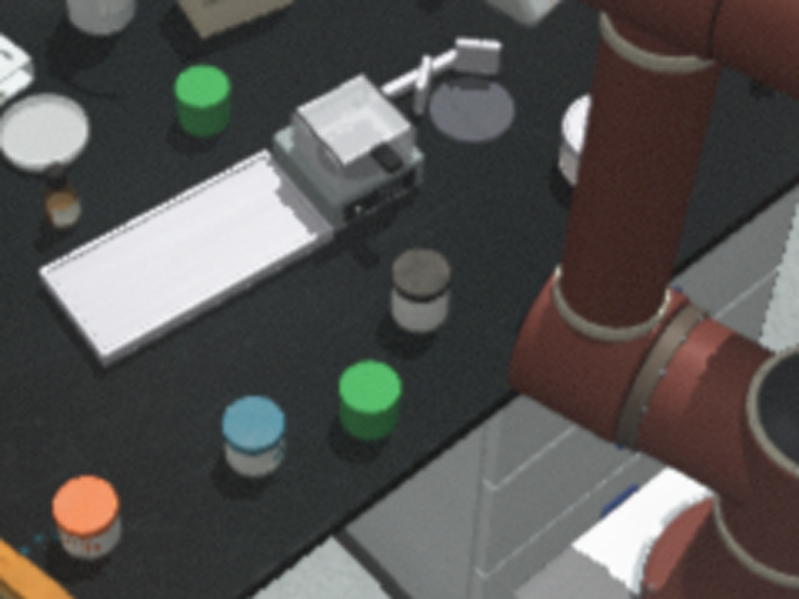

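Readings. Top crop: orange lid (74,231), blue lid (226,283), tin lid (708,320), bay disc (663,205), tray outer corners (242,40), (208,143), (450,203). Scene crop: orange (87,504), blue (254,424), grey lid (421,272), tray corners (43,270), (108,362), (332,236), (268,152), bay disc (472,109).

```bash
cat >> h.py <<'E'
S=800/240.
S=3.33
def pt(d,c,z,off): return ray(d,(c[0]+.5)/S-.5+off[0],(c[1]+.5)/S-.5+off[1],z)
E
python3 - <<'E'
from h import *
T=np.load('top.npz');C=np.load('scene.npz');to=(200,200);so=(210,190)
np.set_printoptions(precision=4,suppress=True)
for n,z,a,b in [('orange',.051,(74,231),(87,504)),('blue',.051,(226,283),(254,424)),('grey',.063,None,(421,272)),('greenfront',.051,None,(370,385)),('tin',.055,(708,320),None),('bay',0,(663,205),(472,109)),
 ('trayBL',.024,(242,40),(43,270)),('trayFL',.024,(208,143),(108,362)),('trayFR',.024,(450,203),(332,236)),('trayBR',.024,None,(268,152)),
 ('boxBL',.05,(490,93),(275,140)),('boxBR',.05,(582,112),None),('boxFL',.05,(460,190),(345,208)),('boxFR',.05,(555,213),(422,162)),
 ('covBL',.1,(490,97),(296,120)),('covBR',.1,(572,115),(363,80)),('covFR',.1,(553,185),(413,132)),('covFL',.1,(472,165),(345,168)),('tab',.1,(508,188),(386,157)),('frontbench',0,(0,362),(200,600)),('tinscene',.055,None,(600,135))]:
    print(n, pt(T,a,z,to)[:2] if a else None, pt(C,b,z,so)[:2] if b else None)
E
```

```text
orange [0.4344 0.4049] [0.4318 0.405 ]
blue [0.4043 0.2417] [0.4011 0.2439]
grey None [0.4233 0.0252]
greenfront None [0.3652 0.1381]
tin [ 0.4417 -0.2405] None
bay [ 0.5809 -0.1863] [ 0.578  -0.1859]
trayBL [0.688  0.2834] [0.6811 0.2811]
trayFL [0.5635 0.2952] [0.555  0.2957]
trayFR [0.5373 0.034 ] [0.5321 0.0428]
trayBR None [0.6549 0.0238]
boxBL [0.6566 0.0105] [0.6452 0.0215]
boxBR [ 0.6505 -0.0876] None
boxFL [0.5426 0.025 ] [0.5348 0.0238]
boxFR [ 0.5331 -0.0747] [ 0.5294 -0.0711]
covBL [0.6284 0.0083] [0.6185 0.0151]
covBR [ 0.6219 -0.0769] [ 0.6155 -0.0681]
covFR [ 0.5423 -0.0681] [ 0.5335 -0.0613]
covFL [0.5507 0.0153] [0.542  0.0177]
tab [ 0.5318 -0.024 ] [ 0.5269 -0.0209]
frontbench [0.3017 0.4584] [0.3184 0.3726]
tinscene None [ 0.4377 -0.2258]
```

```bash
cat >> h.py <<'E'
XA=np.array([.9954,-.0955,0]);YA=np.array([.0955,.9954,0]);ZA=np.array([0,0,1.])
TRAY=np.array([.608,.160,.02]);BAY=np.array([.5795,-.186,0])
def state():
    o=ctrl.get_obs();R=Ro.from_rotvec(o['tool_rot']).as_matrix()
    return o,np.array(o['tool_pos']),np.degrees(np.arctan2(R[1,0],R[0,0]))
def plan(wps,p=None,phi=None,step=.045):
    "wps: (xyz, phi_deg[, step]) in world; prints 10-row calls in tool axes"
    o,p0,f0=state(); p=p0 if p is None else np.array(p); phi=f0 if phi is None else phi
    print('at',p.round(4),round(phi,1),'t',round(o['t'],1),'F',o['contact_force'].round(1),'open',round(o['opening'],4),'grip',round(o['grip_force'],1))
    rows=[]
    for w in wps:
        t=np.array(w[0],float); ft=w[1]; st=w[2] if len(w)>2 else step
        n=int(max(np.ceil(np.linalg.norm(t-p)/st),np.ceil(abs(ft-phi)/7),1))
        dphi=(ft-phi)/n; d=(t-p)/n
        for i in range(n):
            a=np.radians(phi); x=np.array([np.cos(a),np.sin(a),0]); y=np.array([np.sin(a),-np.cos(a),0])
            rows.append([[float(round(d@x,4)),float(round(d@y,4)),float(round(-d[2],4))],float(round(-np.radians(dphi),3))]); phi+=dphi
        p=t
    for i in range(0,len(rows),10): print(rows[i:i+10])
E
python3 - <<'E'
from h import *
plan([((.364,-.233,.2),-5.5),((.364,-.233,.082),-5.5)])
E
```

```text
at [ 0.2322 -0.5798  0.3028] 21.8 t 0.1 F [ 0.6 -0.3  0.6] open 0.0856 grip 0.0
[[[0.0279, -0.0303, 0.0114], 0.053], [[0.0263, -0.0318, 0.0114], 0.053], [[0.0246, -0.0331, 0.0114], 0.053], [[0.0228, -0.0344, 0.0114], 0.053], [[0.0209, -0.0355, 0.0114], 0.053], [[0.019, -0.0366, 0.0114], 0.053], [[0.017, -0.0375, 0.0114], 0.053], [[0.015, -0.0384, 0.0114], 0.053], [[0.013, -0.0391, 0.0114], 0.053], [[0.0, 0.0, 0.0393], -0.0]]
[[[0.0, 0.0, 0.0393], -0.0], [[0.0, 0.0, 0.0393], -0.0]]
```

>>> drive_tool([
  [[0.028,-0.03,0.011],0.053],
  [[0.026,-0.032,0.011],0.053],
  [[0.025,-0.033,0.011],0.053],
  [[0.023,-0.034,0.011],0.053],
  [[0.021,-0.0355,0.011],0.053],
  [[0.019,-0.0365,0.011],0.053],
  [[0.017,-0.0375,0.011],0.053],
  [[0.015,-0.0385,0.011],0.053],
  [[0.013,-0.039,0.011],0.053],
  [[0,0,0],0],
], jaw=0)

```text
t: 1.1
tool_pos: [0.3647, -0.2297, 0.2022]
tool_rot: [-3.134, 0.143, 0.005]
contact_force: [-0.4, 0.1, 0.1]
opening: 0.0857
grip_force: 0.0
```

```bash
python3 - <<'E'
from h import *
plan([((.364,-.233,.082),-5.5)])
d=cam('top'); cv2.imwrite('pics/t2.png',cv2.resize(d['image'][190:340,200:440],None,fx=3.33,fy=3.33,interpolation=cv2.INTER_CUBIC)[:,:800])
E
```

```text
at [ 0.3647 -0.2297  0.2022] -5.2 t 1.1 F [-0.4  0.1  0.1] open 0.0857 grip 0.0
[[[-0.0001, 0.0011, 0.0401], 0.002], [[-0.0001, 0.0011, 0.0401], 0.002], [[-0.0001, 0.0011, 0.0401], 0.002]]
```

View pics/t2.png

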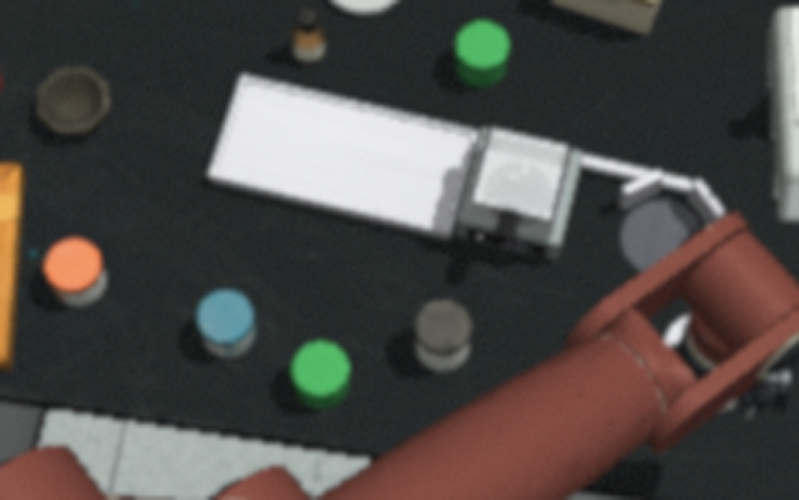

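```bash
python3 - <<'E'
from h import *
T=np.load('top.npz'); print('grey',pt(T,(443,325),.063,(200,190)),'orange',pt(T,(74,265),.051,(200,190)),'blue',pt(T,(226,317),.051,(200,190)))
plan([((.364,-.233,.082),-5.5),((.409,-.2375,.082),-5.5,.015),((.489,-.177,.082),-5.5,.015),((.545,-.1824,.082),-5.5,.012)])
E
```

```text
grey [0.4259059 0.0246492 0.063    ] orange [0.43365213 0.40467702 0.051     ] blue [0.40352437 0.24156616 0.051     ]
at [ 0.3647 -0.2318  0.2034] -5.3 t 1.1 F [-0.4  0.2 -0.2] open 0.0854 grip 0.0
[[[-0.0002, 0.0004, 0.0405], 0.001], [[-0.0002, 0.0004, 0.0405], 0.001], [[-0.0002, 0.0004, 0.0405], 0.001], [[0.0113, 0.0, -0.0], -0.0], [[0.0113, 0.0, -0.0], -0.0], [[0.0113, 0.0, -0.0], -0.0], [[0.0113, 0.0, -0.0], -0.0], [[0.0105, -0.0097, -0.0], -0.0], [[0.0105, -0.0097, -0.0], -0.0], [[0.0105, -0.0097, -0.0], -0.0]]
[[[0.0105, -0.0097, -0.0], -0.0], [[0.0105, -0.0097, -0.0], -0.0], [[0.0105, -0.0097, -0.0], -0.0], [[0.0105, -0.0097, -0.0], -0.0], [[0.0113, 0.0, -0.0], -0.0], [[0.0113, 0.0, -0.0], -0.0], [[0.0113, 0.0, -0.0], -0.0], [[0.0113, 0.0, -0.0], -0.0], [[0.0113, 0.0, -0.0], -0.0]]
```

>>> drive_tool([
  [[0,0,0.0405],0],
  [[0,0,0.0405],0],
  [[0,0,0.0405],0],
  [[0.011,0,0],0],
  [[0.011,0,0],0],
  [[0.0115,0,0],0],
  [[0.0115,0,0],0],
  [[0,0,0],0],
])

```text
t: 1.95
tool_pos: [0.4123, -0.2396, 0.0857]
tool_rot: [3.135, -0.149, 0.006]
contact_force: [-0.1, 0.0, 0.6]
opening: 0.0853
grip_force: 0.0
```

>>> drive_tool([
  [[0.0105,-0.0097,0],0],
  [[0.0105,-0.0097,0],0],
  [[0.0105,-0.0097,0],0],
  [[0.0105,-0.0097,0],0],
  [[0.0105,-0.0097,0],0],
  [[0.0105,-0.0097,0],0],
  [[0.0105,-0.0097,0],0],
])

```text
t: 2.65
tool_pos: [0.4902, -0.1785, 0.0851]
tool_rot: [3.135, -0.15, 0.001]
contact_force: [-4.5, -3.0, 5.2]
opening: 0.085
grip_force: 3.9
```

>>> drive_tool([
  [[0.011,0,0],0],
  [[0.011,0,0],0],
  [[0.011,0,0],0],
  [[0.011,0,0],0],
  [[0.006,0,0],0],
  [[0.004,0,0],0],
  [[0.002,0,0],0],
  [[0,0,0],0],
])

```text
t: 3.45
tool_pos: [0.5451, -0.1831, 0.0846]
tool_rot: [3.138, -0.15, -0.002]
contact_force: [-5.4, 0.6, 8.4]
opening: 0.0857
grip_force: 6.2
```

```bash
python3 - <<'E'
from h import *
plan([((.545,-.1824,.082),-5.5)])
a=cam('top')['image'][190:300,370:470]; b=cam('scene')['image'][160:270,310:410]
cv2.imwrite('pics/t3.png',cv2.resize(np.hstack([a,b]),None,fx=4,fy=4,interpolation=cv2.INTER_CUBIC))
E
```

```text
at [ 0.5451 -0.1831  0.0846] -5.5 t 3.5 F [-5.4  0.6  8.4] open 0.0857 grip 6.2
[[[-0.0002, -0.0006, 0.0026], 0.0]]
```

View pics/t3.png

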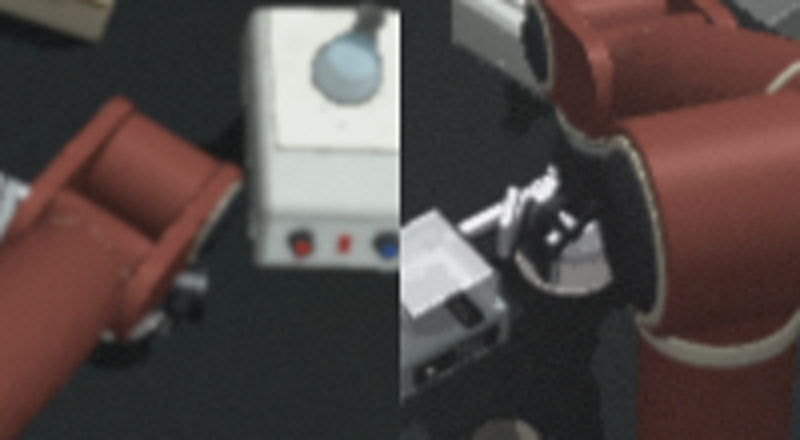

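The tin sits in the finger mouth near the cheeks, though the arm hides part of it. I'll keep pushing in small steps until the force rises.

>>> drive_tool([
  [[0.001,0,0],0],
  [[0.001,0,0],0],
  [[0.001,0,0],0],
  [[0,0,0],0],
  [[0,0,0],0],
])

```text
t: 4.05
tool_pos: [0.5477, -0.1833, 0.0846]
tool_rot: [3.138, -0.15, -0.003]
contact_force: [-6.5, 0.6, 7.7]
opening: 0.0851
grip_force: 6.5
```

>>> drive_tool([
  [[0.001,0,0],0],
  [[0.001,0,0],0],
  [[0,0,0],0],
  [[0,0,0],0],
])

```text
t: 4.45
tool_pos: [0.5491, -0.1835, 0.0845]
tool_rot: [-3.138, 0.15, 0.006]
contact_force: [-10.5, 0.8, 10.9]
opening: 0.0853
grip_force: 8.0
```

>>> drive_tool([
  [[0.001,0,0],0],
  [[0.001,0,0],0],
  [[0,0,0],0],
  [[0,0,0],0],
])

```text
t: 4.85
tool_pos: [0.5496, -0.1835, 0.0843]
tool_rot: [-3.137, 0.15, 0.013]
contact_force: [-17.0, 2.3, 14.9]
opening: 0.085
grip_force: 12.4
```

```bash
python3 - <<'E'
from h import *
o,p,f=state(); q=[.45,-.174,.085]
plan([(q,-5.5),((.44,-.16,.19),-5.5),((.4255,.0248,.19),84.5)])
E
```

```text
at [ 0.5496 -0.1835  0.0843] -5.5 t 4.8 F [-17.    2.3  14.9] open 0.085 grip 12.4
[[[-0.0334, 0.0, -0.0002], 0.0], [[-0.0334, 0.0, -0.0002], 0.0], [[-0.0334, 0.0, -0.0002], 0.0], [[-0.0038, -0.0043, -0.035], 0.0], [[-0.0038, -0.0043, -0.035], 0.0], [[-0.0038, -0.0043, -0.035], 0.0], [[-0.0025, -0.014, -0.0], -0.121], [[-0.0008, -0.0142, -0.0], -0.121], [[0.001, -0.0142, -0.0], -0.121], [[0.0027, -0.014, -0.0], -0.121]]
[[[0.0043, -0.0136, -0.0], -0.121], [[0.0059, -0.013, -0.0], -0.121], [[0.0075, -0.0122, -0.0], -0.121], [[0.0089, -0.0112, -0.0], -0.121], [[0.0102, -0.01, -0.0], -0.121], [[0.0113, -0.0087, -0.0], -0.121], [[0.0123, -0.0073, -0.0], -0.121], [[0.013, -0.0058, -0.0], -0.121], [[0.0136, -0.0041, -0.0], -0.121]]
```

>>> drive_tool([
  [[-0.033,0,0],0],
  [[-0.033,0,0],0],
  [[-0.033,0,0],0],
  [[-0.004,-0.004,-0.035],0],
  [[-0.004,-0.004,-0.035],0],
  [[-0.004,-0.004,-0.035],0],
  [[-0.0025,-0.014,0],-0.121],
  [[-0.001,-0.014,0],-0.121],
  [[0.001,-0.014,0],-0.121],
  [[0.0027,-0.014,0],-0.121],
])

```text
t: 5.85
tool_pos: [0.4383, -0.1041, 0.189]
tool_rot: [3.081, 0.613, 0.003]
contact_force: [-0.4, 0.3, -0.0]
opening: 0.0854
grip_force: 0.0
```

>>> drive_tool([
  [[0.0043,-0.0136,0],-0.121],
  [[0.006,-0.013,0],-0.121],
  [[0.0075,-0.012,0],-0.121],
  [[0.009,-0.011,0],-0.121],
  [[0.01,-0.01,0],-0.121],
  [[0.0113,-0.0087,0],-0.121],
  [[0.0123,-0.0073,0],-0.121],
  [[0.013,-0.0058,0],-0.121],
  [[0.0136,-0.004,0],-0.121],
  [[0,0,0],0],
])

```text
t: 6.85
tool_pos: [0.4282, 0.0241, 0.1887]
tool_rot: [2.321, 2.117, 0.002]
contact_force: [1.0, -0.3, -0.0]
opening: 0.0854
grip_force: 0.0
```

```bash
python3 - <<'E'
from h import *
plan([((.4255,.0248,.094),84.5)])
T=cam('top');C=cam('scene')
a=T['image'][190:310,200:440]; b=C['image'][190:370,210:450]
cv2.imwrite('pics/t4.png',cv2.resize(np.vstack([a,b]),None,fx=2,fy=2,interpolation=cv2.INTER_CUBIC))
E
```

```text
at [0.4282 0.0241 0.1887] 84.7 t 6.8 F [ 1.  -0.3 -0. ] open 0.0854 grip 0.0
[[[0.0002, -0.0009, 0.0316], 0.001], [[0.0002, -0.0009, 0.0316], 0.001], [[0.0002, -0.0009, 0.0316], 0.001]]
```

View pics/t4.png

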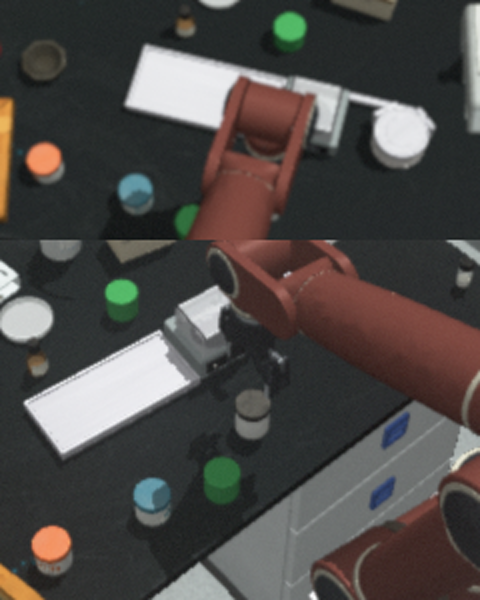

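The tin is nested and hides the bay disc. The pots haven't moved, so I'll grip the grey pot.

>>> drive_tool([
  [[0,-0.001,0.032],0],
  [[0,-0.001,0.032],0],
  [[0,-0.001,0.031],0],
  [[0,0,0],0],
])

```text
t: 7.35
tool_pos: [0.4219, 0.0229, 0.0892]
tool_rot: [-2.321, -2.107, 0.01]
contact_force: [-1.0, -0.2, -0.6]
opening: 0.0854
grip_force: 0.0
```

>>> drive_tool([
  [[0,0,0],0],
  [[0,0,0],0],
  [[0,0,0],0],
  [[0,0,0],0],
  [[0,0,0],0],
  [[0,0,0],0],
], jaw=1, grip_force=50)

```text
t: 7.95
tool_pos: [0.4267, 0.0228, 0.0959]
tool_rot: [2.321, 2.113, 0.003]
contact_force: [-2.4, -0.1, 6.7]
opening: 0.0539
grip_force: 52.2
```

```bash
python3 - <<'E'
from h import *
o,p,f=state();P=TRAY-.08*YA
plan([((p[0],p[1],.155),84.5,.03),((P[0],P[1],.155),84.5,.03),((P[0],P[1],.117),84.5,.02)])
E
```

```text
at [0.4267 0.0228 0.0959] 84.6 t 8.0 F [-2.4 -0.1  6.7] open 0.0539 grip 52.2
[[[0.0, 0.0, -0.0296], 0.001], [[0.0, 0.0, -0.0296], 0.001], [[0.0106, 0.0239, -0.0], -0.0], [[0.0106, 0.0239, -0.0], -0.0], [[0.0106, 0.0239, -0.0], -0.0], [[0.0106, 0.0239, -0.0], -0.0], [[0.0106, 0.0239, -0.0], -0.0], [[0.0106, 0.0239, -0.0], -0.0], [[0.0106, 0.0239, -0.0], -0.0], [[0.0, 0.0, 0.019], -0.0]]
[[[0.0, 0.0, 0.019], -0.0]]
```

>>> drive_tool([
  [[0,0,-0.03],0],
  [[0,0,-0.03],0],
  [[0.0106,0.024,0],0],
  [[0.0106,0.024,0],0],
  [[0.0106,0.024,0],0],
  [[0.0106,0.024,0],0],
  [[0.0106,0.024,0],0],
  [[0.0106,0.024,0],0],
  [[0.0106,0.024,0],0],
  [[0,0,0],0],
])

```text
t: 8.95
tool_pos: [0.6023, 0.0818, 0.1549]
tool_rot: [2.321, 2.113, 0.005]
contact_force: [-0.2, -0.4, -0.8]
opening: 0.0538
grip_force: 53.1
```

```bash
python3 - <<'E'
from h import *
o,p,f=state();P=TRAY-.08*YA
plan([((P[0],P[1],.118),84.5,.02)])
E
```

```text
at [0.6023 0.0818 0.1549] 84.6 t 8.9 F [-0.2 -0.4 -0.8] open 0.0538 grip 53.1
[[[-0.0008, -0.0009, 0.0185], 0.001], [[-0.0008, -0.0009, 0.0185], 0.001]]
```

>>> drive_tool([
  [[-0.001,-0.001,0.016],0],
  [[-0.001,-0.001,0.016],0],
  [[0,0,0.004],0],
  [[0,0,0.002],0],
  [[0,0,0],0],
  [[0,0,0],0],
])

```text
t: 9.55
tool_pos: [0.5957, 0.0791, 0.1155]
tool_rot: [-2.322, -2.113, 0.004]
contact_force: [-5.4, -0.8, 8.3]
opening: 0.0538
grip_force: 51.5
```

>>> drive_tool([
  [[0,0,0],0],
  [[0,0,0],0],
  [[0,0,0],0],
  [[0,0,0],0],
  [[0,0,-0.025],0],
  [[0,0,-0.035],0],
  [[0,0,-0.03],0],
], jaw=0)

```text
t: 10.25
tool_pos: [0.5971, 0.0793, 0.2063]
tool_rot: [-2.323, -2.114, 0.001]
contact_force: [1.1, 0.9, 1.4]
opening: 0.0853
grip_force: 0.0
```

```bash
python3 - <<'E'
from h import *
plan([((.4025,.242,.19),84.5,.035),((.4025,.242,.088),84.5,.034)])
E
```

```text
at [0.5971 0.0793 0.2063] 84.6 t 10.2 F [1.1 0.9 1.4] open 0.0853 grip 0.0
[[[0.018, -0.0261, 0.002], 0.0], [[0.018, -0.0261, 0.002], 0.0], [[0.0179, -0.0261, 0.002], 0.0], [[0.0179, -0.0261, 0.002], 0.0], [[0.0179, -0.0261, 0.002], 0.0], [[0.0179, -0.0262, 0.002], 0.0], [[0.0179, -0.0262, 0.002], 0.0], [[0.0179, -0.0262, 0.002], 0.0], [[0.0, 0.0, 0.034], -0.0], [[0.0, 0.0, 0.034], -0.0]]
[[[0.0, 0.0, 0.034], -0.0]]
```

>>> drive_tool([
  [[0.018,-0.026,0.002],0],
  [[0.018,-0.026,0.002],0],
  [[0.018,-0.026,0.002],0],
  [[0.018,-0.026,0.002],0],
  [[0.018,-0.026,0.002],0],
  [[0.018,-0.026,0.002],0],
  [[0.018,-0.026,0.002],0],
  [[0.018,-0.026,0.002],0],
  [[0,0,0],0],
  [[0,0,0],0],
])

```text
t: 11.25
tool_pos: [0.4035, 0.2425, 0.1894]
tool_rot: [2.322, 2.116, 0.0]
contact_force: [1.2, 0.1, 0.7]
opening: 0.0851
grip_force: 0.0
```

```bash
python3 - <<'E'
from h import *
plan([((.4025,.242,.088),84.5,.034)])
C=cam('scene')
b=C['image'][190:370,210:450]
cv2.imwrite('pics/s5.png',cv2.resize(b,None,fx=3.33,fy=3.33,interpolation=cv2.INTER_CUBIC)[:,:800])
E
```

```text
at [0.4035 0.2425 0.1894] 84.7 t 11.2 F [1.2 0.1 0.7] open 0.0851 grip 0.0
[[[-0.0002, -0.0003, 0.0338], 0.001], [[-0.0002, -0.0003, 0.0338], 0.001], [[-0.0002, -0.0003, 0.0338], 0.001]]
```

View pics/s5.png

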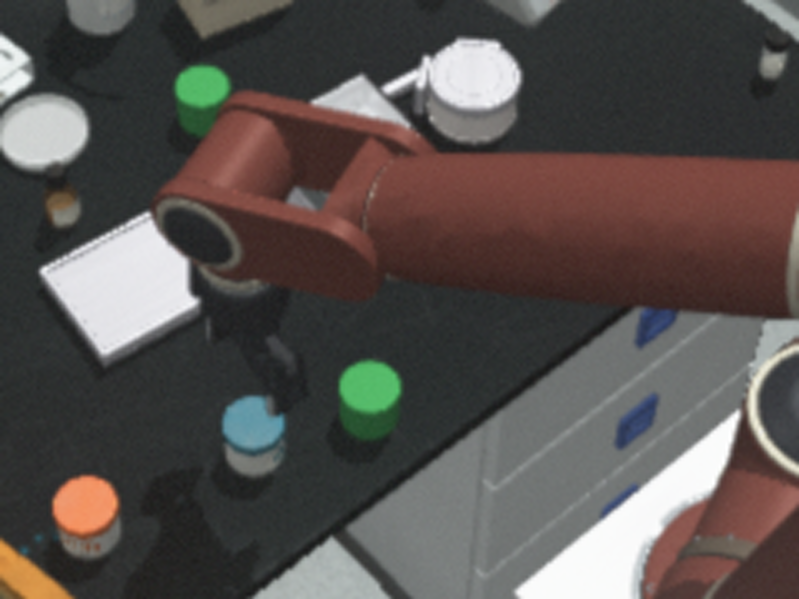

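The blue lid is still at (254,424) and the orange at (87,504). The tin is against the cheeks.

>>> drive_tool([
  [[0,0,0.034],0],
  [[0,0,0.034],0],
  [[0,0,0.034],0],
  [[0,0,0],0],
  [[0,0,0],0],
])

```text
t: 11.8
tool_pos: [0.4042, 0.2417, 0.0875]
tool_rot: [-2.324, -2.113, 0.002]
contact_force: [0.4, 0.1, 0.1]
opening: 0.0856
grip_force: 0.0
```

>>> drive_tool([
  [[0,0,0],0],
  [[0,0,0],0],
  [[0,0,0],0],
  [[0,0,0],0],
  [[0,0,0],0],
  [[0,0,0],0],
], jaw=1, grip_force=50)

```text
t: 12.4
tool_pos: [0.4053, 0.2429, 0.0901]
tool_rot: [2.322, 2.114, 0.006]
contact_force: [-1.1, -1.2, 5.4]
opening: 0.0537
grip_force: 52.1
```

```bash
python3 - <<'E'
from h import *
o,p,f=state();P=TRAY
plan([((p[0],p[1],.145),84.5,.03),((P[0],P[1],.145),84.5,.028)])
E
```

```text
at [0.4053 0.2429 0.0901] 84.6 t 12.4 F [-1.1 -1.2  5.4] open 0.0537 grip 52.1
[[[0.0, 0.0, -0.0275], 0.001], [[0.0, 0.0, -0.0275], 0.001], [[-0.0079, 0.0262, -0.0], -0.0], [[-0.0079, 0.0262, -0.0], -0.0], [[-0.0079, 0.0262, -0.0], -0.0], [[-0.0079, 0.0262, -0.0], -0.0], [[-0.0079, 0.0262, -0.0], -0.0], [[-0.0079, 0.0262, -0.0], -0.0], [[-0.0079, 0.0262, -0.0], -0.0], [[-0.0079, 0.0262, -0.0], -0.0]]
```

>>> drive_tool([
  [[0,0,-0.0275],0],
  [[0,0,-0.0275],0],
  [[-0.008,0.026,0],0],
  [[-0.008,0.026,0],0],
  [[-0.008,0.026,0],0],
  [[-0.008,0.026,0],0],
  [[-0.008,0.026,0],0],
  [[-0.008,0.026,0],0],
  [[-0.008,0.026,0],0],
  [[-0.008,0.026,0],0],
])

```text
t: 13.4
tool_pos: [0.6061, 0.1586, 0.1436]
tool_rot: [2.323, 2.114, 0.002]
contact_force: [0.0, 0.3, -1.4]
opening: 0.0537
grip_force: 53.1
```

>>> drive_tool([
  [[0,0,0],0],
  [[0,0,0.015],0],
  [[0,0,0.015],0],
  [[0,0,0.004],0],
  [[0,0,0.002],0],
  [[0,0,0],0],
  [[0,0,0],0],
])

```text
t: 14.1
tool_pos: [0.604, 0.1596, 0.1089]
tool_rot: [-2.321, -2.116, 0.003]
contact_force: [-9.8, -2.2, 18.9]
opening: 0.0532
grip_force: 55.9
```

>>> drive_tool([
  [[0,0,0],0],
  [[0,0,0],0],
  [[0,0,0],0],
  [[0,0,0],0],
  [[0,0,-0.025],0],
  [[0,0,-0.035],0],
  [[0,0,-0.03],0],
  [[0,0,0],0],
], jaw=0)

```text
t: 14.9
tool_pos: [0.6074, 0.1595, 0.2021]
tool_rot: [2.319, 2.111, 0.012]
contact_force: [1.7, 0.2, 0.1]
opening: 0.085
grip_force: 0.0
```

```bash
python3 - <<'E'
from h import *
plan([((.433,.405,.19),84.5,.032)])
E
```

```text
at [0.6074 0.1595 0.2021] 84.6 t 14.9 F [1.7 0.2 0.1] open 0.085 grip 0.0
[[[0.0228, -0.0197, 0.0012], 0.0], [[0.0228, -0.0197, 0.0012], 0.0], [[0.0228, -0.0197, 0.0012], 0.0], [[0.0228, -0.0197, 0.0012], 0.0], [[0.0228, -0.0197, 0.0012], 0.0], [[0.0228, -0.0197, 0.0012], 0.0], [[0.0228, -0.0197, 0.0012], 0.0], [[0.0228, -0.0197, 0.0012], 0.0], [[0.0228, -0.0197, 0.0012], 0.0], [[0.0228, -0.0197, 0.0012], 0.0]]
```

>>> drive_tool([
  [[0.0228,-0.0197,0.001],0],
  [[0.0228,-0.0197,0.001],0],
  [[0.0228,-0.0197,0.001],0],
  [[0.0228,-0.0197,0.001],0],
  [[0.0228,-0.0197,0.001],0],
  [[0.0228,-0.0197,0.001],0],
  [[0.0228,-0.0197,0.001],0],
  [[0.0228,-0.0197,0.001],0],
  [[0.0228,-0.0197,0.001],0],
  [[0.0228,-0.0197,0.001],0],
])

```text
t: 15.9
tool_pos: [0.4287, 0.4051, 0.1849]
tool_rot: [-2.323, -2.114, 0.003]
contact_force: [1.2, -0.5, -1.3]
opening: 0.0852
grip_force: 0.0
```

>>> drive_tool([
  [[0,0,0],0],
  [[0,0,0],0],
])

```text
t: 16.1
tool_pos: [0.4293, 0.4045, 0.1852]
tool_rot: [2.322, 2.116, -0.003]
contact_force: [-0.1, 0.3, -0.7]
opening: 0.0855
grip_force: 0.0
```

```bash
python3 - <<'E'
from h import *
plan([((.433,.405,.088),84.5,.034)])
a=cam('top')['image'][200:300,200:440]; b=cam('scene')['image'][190:370,210:450]
cv2.imwrite('pics/s6.png',cv2.resize(np.vstack([a,b]),None,fx=2.1,fy=2.1,interpolation=cv2.INTER_CUBIC))
E
```

```text
at [0.4293 0.4045 0.1852] 84.7 t 16.1 F [-0.1  0.3 -0.7] open 0.0855 grip 0.0
[[[0.0003, 0.0012, 0.0324], 0.001], [[0.0003, 0.0012, 0.0324], 0.001], [[0.0003, 0.0012, 0.0324], 0.001]]
```

View pics/s6.png

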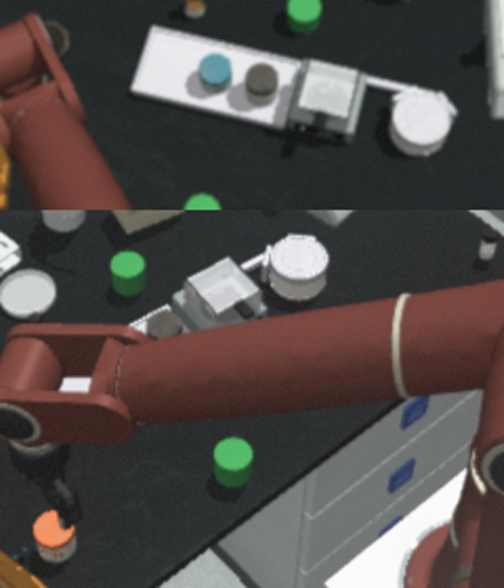

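The blue and grey pots stand on the tray about 80 mm apart. Orange hasn't moved and the tin is seated. Gripping orange.

>>> drive_tool([
  [[0,0.0012,0.0325],0],
  [[0,0.0012,0.0325],0],
  [[0,0.001,0.032],0],
  [[0,0,0],0],
  [[0,0,0],0],
])

```text
t: 16.7
tool_pos: [0.4338, 0.4034, 0.0892]
tool_rot: [-2.325, -2.113, 0.002]
contact_force: [0.8, 0.2, 0.8]
opening: 0.0852
grip_force: 0.0
```

>>> drive_tool([
  [[0,0,0],0],
  [[0,0,0],0],
  [[0,0,0],0],
  [[0,0,0],0],
  [[0,0,0],0],
  [[0,0,0],0],
], jaw=1, grip_force=50)

```text
t: 17.3
tool_pos: [0.435, 0.4053, 0.0923]
tool_rot: [2.323, 2.114, 0.008]
contact_force: [0.3, 0.3, 6.2]
opening: 0.0531
grip_force: 52.8
```

```bash
python3 - <<'E'
from h import *
o,p,f=state();P=TRAY+.08*YA
plan([((p[0],p[1],.145),84.5,.03),((P[0],P[1],.145),84.5,.03)])
E
```

```text
at [0.435  0.4053 0.0923] 84.6 t 17.3 F [0.3 0.3 6.2] open 0.0531 grip 52.8
[[[0.0, 0.0, -0.0264], 0.001], [[0.0, 0.0, -0.0264], 0.001], [[-0.0164, 0.0217, -0.0], -0.0], [[-0.0164, 0.0217, -0.0], -0.0], [[-0.0164, 0.0217, -0.0], -0.0], [[-0.0164, 0.0217, -0.0], -0.0], [[-0.0164, 0.0217, -0.0], -0.0], [[-0.0164, 0.0217, -0.0], -0.0], [[-0.0164, 0.0217, -0.0], -0.0], [[-0.0164, 0.0217, -0.0], -0.0]]
[[[-0.0164, 0.0217, -0.0], -0.0]]
```

>>> drive_tool([
  [[0,0,-0.0265],0],
  [[0,0,-0.0265],0],
  [[-0.0164,0.0217,0],0],
  [[-0.0164,0.0217,0],0],
  [[-0.0164,0.0217,0],0],
  [[-0.0164,0.0217,0],0],
  [[-0.0164,0.0217,0],0],
  [[-0.0164,0.0217,0],0],
  [[-0.0164,0.0217,0],0],
  [[-0.0164,0.0217,0],0],
])

```text
t: 18.3
tool_pos: [0.5945, 0.2565, 0.1426]
tool_rot: [-2.323, -2.115, -0.0]
contact_force: [-0.1, 1.1, -0.4]
opening: 0.0536
grip_force: 53.2
```

>>> drive_tool([
  [[-0.0164,0.0217,0],0],
  [[0,0,0],0],
  [[0,0,0.014],0],
  [[0,0,0.014],0],
  [[0,0,0.003],0],
  [[0,0,0],0],
  [[0,0,0],0],
])

```text
t: 19.0
tool_pos: [0.6131, 0.2396, 0.1113]
tool_rot: [-2.321, -2.116, 0.003]
contact_force: [-1.0, -1.8, 5.6]
opening: 0.0537
grip_force: 55.0
```

>>> drive_tool([
  [[0,0,0.001],0],
  [[0,0,0],0],
  [[0,0,0],0],
  [[0,0,0],0],
  [[0,0,0],0],
  [[0,0,-0.03],0],
  [[0,0,-0.04],0],
  [[0,0,-0.04],0],
  [[0,0,0],0],
], jaw=0)

```text
t: 19.9
tool_pos: [0.6173, 0.2398, 0.2289]
tool_rot: [2.319, 2.11, 0.019]
contact_force: [1.1, -0.3, 1.6]
opening: 0.0858
grip_force: 0.0
```

```bash
python3 - <<'E'
from h import *
plan([((.39,-.2,.25),-5.5,.042)])
E
```

```text
at [0.6173 0.2398 0.2289] 84.6 t 19.9 F [ 1.1 -0.3  1.6] open 0.0858 grip 0.0
[[[-0.0353, -0.0142, -0.0016], 0.121], [[-0.0368, -0.0099, -0.0016], 0.121], [[-0.0377, -0.0054, -0.0016], 0.121], [[-0.0381, -0.0008, -0.0016], 0.121], [[-0.0379, 0.0038, -0.0016], 0.121], [[-0.0372, 0.0084, -0.0016], 0.121], [[-0.0359, 0.0128, -0.0016], 0.121], [[-0.0341, 0.017, -0.0016], 0.121], [[-0.0318, 0.021, -0.0016], 0.121], [[-0.029, 0.0247, -0.0016], 0.121]]
[[[-0.0258, 0.028, -0.0016], 0.121], [[-0.0222, 0.0309, -0.0016], 0.121], [[-0.0183, 0.0334, -0.0016], 0.121]]
```

>>> drive_tool([
  [[-0.0353,-0.014,-0.0016],0.121],
  [[-0.0368,-0.01,-0.0016],0.121],
  [[-0.0377,-0.0054,-0.0016],0.121],
  [[-0.038,-0.001,-0.0016],0.121],
  [[-0.038,0.004,-0.0016],0.121],
  [[-0.037,0.0084,-0.0016],0.121],
  [[-0.036,0.0128,-0.0016],0.121],
  [[-0.034,0.017,-0.0016],0.121],
  [[-0.0318,0.021,-0.0016],0.121],
  [[-0.029,0.0247,-0.0016],0.121],
])

```text
t: 20.9
tool_pos: [0.438, -0.1004, 0.236]
tool_rot: [-3.115, -0.41, -0.0]
contact_force: [0.8, -1.3, -0.2]
opening: 0.0856
grip_force: 0.0
```

>>> drive_tool([
  [[-0.0258,0.028,-0.0016],0.121],
  [[-0.0222,0.031,-0.0016],0.121],
  [[-0.0183,0.0334,-0.0016],0.121],
  [[0,0,0],0],
  [[0,0,0],0],
])

```text
t: 21.4
tool_pos: [0.3862, -0.2012, 0.2409]
tool_rot: [-3.137, 0.153, 0.0]
contact_force: [0.9, -0.8, 0.5]
opening: 0.0854
grip_force: 0.0
```

```bash
python3 - <<'E'
from h import *
plan([])
a=cam('top')['image'][205:285,255:415]; b=cam('scene')['image'][190:300,215:375]
f=5
cv2.imwrite('pics/s7.png',np.vstack([cv2.resize(a,None,fx=4.9,fy=3.0*4.9/4.9,interpolation=cv2.INTER_CUBIC)*0+0 if False else cv2.resize(np.vstack([a[:60],b[:60]]),None,fx=5,fy=5,interpolation=cv2.INTER_CUBIC)]))
E
```

```text
at [ 0.3862 -0.2012  0.2409] -5.6 t 21.4 F [ 0.9 -0.8  0.5] open 0.0854 grip 0.0
```

View pics/s7.png

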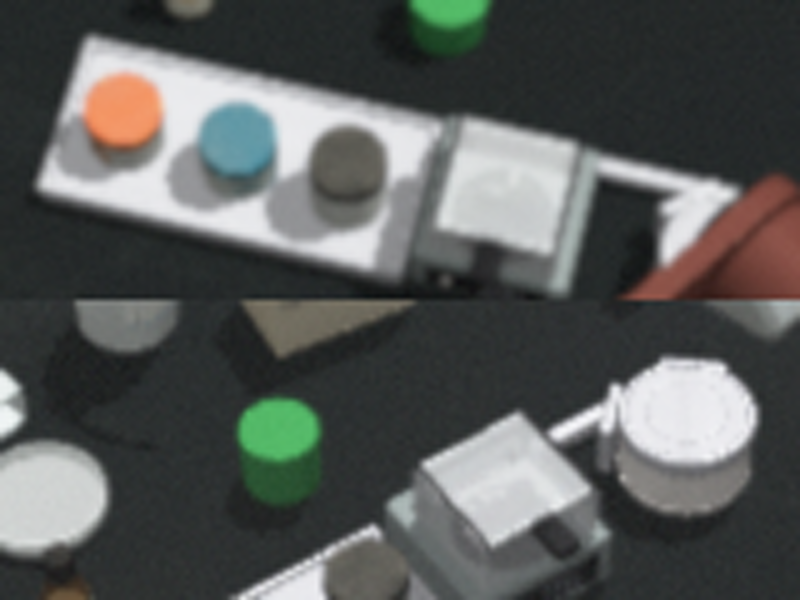

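All three pots stand on the tray. The tin is nested. The tab's top face is centred at top pic (489,258) and scene pic (555,535).

```bash
python3 - <<'E'
from h import *
T=np.load('top.npz');C=np.load('scene.npz');np.set_printoptions(precision=4,suppress=True)
r=lambda d,c,z,o:ray(d,(c[0]+.5)/5-.5+o[0],(c[1]+.5)/5-.5+o[1],z)[:2]
print('tab',r(T,(489,258),.1,(255,205)),r(C,(555,235),.1,(215,190)))
print('tab ends scene',r(C,(533,221),.1,(215,190)),r(C,(572,247),.1,(215,190)))
print('cov front corners', r(T,(437,233),.1,(255,205)),r(T,(555,254),.1,(255,205)),r(C,(490,248),.1,(215,190)),r(C,(592,190),.1,(215,190)))
print('cov back', r(T,(465,120),.1,(255,205)),r(T,(578,142),.1,(255,205)),r(C,(418,164),.1,(215,190)),r(C,(518,113),.1,(215,190)))
print('tin',r(C,(688,112),.055,(215,190)))
for n,c,z in(('o',(123,110),.071),('b',(238,141),.071),('g',(348,165),.083)):
  p=np.append(r(T,c,z,(255,205)),0)-TRAY;print(n,p@XA,p@YA)
E
```

```text
tab [ 0.5316 -0.0247] [ 0.5274 -0.0216]
tab ends scene [ 0.5453 -0.0184] [ 0.513  -0.0233]
cov front corners [0.5439 0.0122] [ 0.5415 -0.0678] [0.5461 0.0169] [ 0.5402 -0.0643]
cov back [0.6295 0.0057] [ 0.6256 -0.0723] [0.63   0.0071] [ 0.6214 -0.0711]
tin [ 0.5774 -0.1855]
o -0.0032510738779376754 0.08089789018926295
b -0.005696511505734126 -0.0021598758661858777
g -0.009174276675523684 -0.08121464302614356
```

```bash
cat >> h.py <<'E'
HINGE=np.array([.625,-.0325,.053])
def arc(th0,th1,n):
    th=np.linspace(th0,th1,n+1);a=np.pi-np.arctan2(.042,.102)-th
    x=.1103*np.cos(a);z=.1103*np.sin(a)
    r=[[[float(round(i,4)),0,float(round(-j,4))],0] for i,j in zip(np.diff(x),np.diff(z))]
    for i in range(0,n,10):print(r[i:i+10])
E
python3 - <<'E'
from h import *
plan([((.520,-.023,.235),-5.5,.04),((.520,-.023,.157),-5.5,.03)])
arc(0,1.55,20)
E
```

```text
at [ 0.3868 -0.2002  0.2408] -5.4 t 21.5 F [ 0.6  0.6 -0.5] open 0.0853 grip 0.0
[[[0.0193, -0.0315, 0.001], 0.0], [[0.0193, -0.0315, 0.001], 0.0], [[0.0193, -0.0315, 0.001], 0.0], [[0.0193, -0.0315, 0.001], 0.0], [[0.0193, -0.0315, 0.001], 0.0], [[0.0193, -0.0315, 0.001], 0.0], [[0.0, 0.0, 0.026], -0.0], [[0.0, 0.0, 0.026], -0.0], [[0.0, 0.0, 0.026], -0.0]]
[[[0.0036, 0, -0.0078], 0], [[0.0041, 0, -0.0075], 0], [[0.0047, 0, -0.0071], 0], [[0.0053, 0, -0.0067], 0], [[0.0058, 0, -0.0063], 0], [[0.0062, 0, -0.0058], 0], [[0.0067, 0, -0.0054], 0], [[0.0071, 0, -0.0048], 0], [[0.0074, 0, -0.0043], 0], [[0.0077, 0, -0.0037], 0]]
[[[0.008, 0, -0.0031], 0], [[0.0082, 0, -0.0024], 0], [[0.0084, 0, -0.0018], 0], [[0.0085, 0, -0.0011], 0], [[0.0085, 0, -0.0005], 0], [[0.0085, 0, 0.0002], 0], [[0.0085, 0, 0.0008], 0], [[0.0084, 0, 0.0015], 0], [[0.0083, 0, 0.0021], 0], [[0.0081, 0, 0.0028], 0]]
```

>>> drive_tool([
  [[0.0193,-0.0315,0.001],0],
  [[0.0193,-0.0315,0.001],0],
  [[0.0193,-0.0315,0.001],0],
  [[0.0193,-0.0315,0.001],0],
  [[0.0193,-0.0315,0.001],0],
  [[0.0193,-0.0315,0.001],0],
  [[0,0,0.02],0],
  [[0,0,0],0],
  [[0,0,0],0],
])

```text
t: 22.4
tool_pos: [0.5195, -0.0228, 0.2145]
tool_rot: [-3.138, 0.148, 0.003]
contact_force: [0.2, -0.3, 0.9]
opening: 0.085
grip_force: 0.0
```

```bash
python3 - <<'E'
from h import *
plan([((.520,-.023,.157),-5.5,.02)])
b=cam('scene')['image'][185:285,265:385]; cv2.imwrite('pics/s8.png',cv2.resize(b,None,fx=5,fy=5,interpolation=cv2.INTER_CUBIC))
E
```

```text
at [ 0.5195 -0.0228  0.2145] -5.4 t 22.4 F [ 0.2 -0.3  0.9] open 0.085 grip 0.0
[[[0.0002, 0.0001, 0.0192], 0.001], [[0.0002, 0.0001, 0.0192], 0.001], [[0.0002, 0.0001, 0.0192], 0.001]]
```

View pics/s8.png

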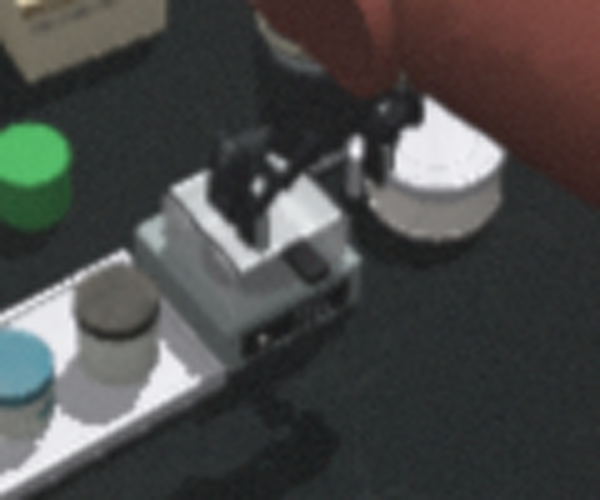

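The fingers hang astride the tab (310,262). I'll descend and grip.

>>> drive_tool([
  [[0,0,0.02],0],
  [[0,0,0.02],0],
  [[0,0,0.0175],0],
  [[0,0,0],0],
  [[0,0,0],0],
])

```text
t: 22.95
tool_pos: [0.5202, -0.0242, 0.1586]
tool_rot: [3.138, -0.152, 0.001]
contact_force: [0.0, -0.5, 0.4]
opening: 0.0854
grip_force: 0.0
```

>>> drive_tool([
  [[0,0,0],0],
  [[0,0,0],0],
  [[0,0,0],0],
  [[0,0,0],0],
  [[0,0,0],0],
  [[0,0,0],0],
  [[0,0,0],0],
  [[0,0,0],0],
  [[0,0,0],0],
], jaw=1, grip_force=25)

```text
t: 23.85
tool_pos: [0.5202, -0.0236, 0.1581]
tool_rot: [-3.137, 0.151, -0.001]
contact_force: [-0.9, 3.7, 5.2]
opening: 0.0196
grip_force: 29.7
```

>>> drive_tool([
  [[0.0036,0,-0.0078],0],
  [[0.0041,0,-0.0075],0],
  [[0.0047,0,-0.0071],0],
  [[0.0053,0,-0.0067],0],
  [[0.0058,0,-0.0063],0],
  [[0.0062,0,-0.0058],0],
  [[0.0067,0,-0.0054],0],
  [[0.0071,0,-0.0048],0],
  [[0.0074,0,-0.0043],0],
  [[0.0077,0,-0.0037],0],
])

```text
t: 24.85
tool_pos: [0.5787, -0.0293, 0.2175]
tool_rot: [-3.137, 0.151, 0.002]
contact_force: [-0.7, 5.0, -2.4]
opening: 0.0192
grip_force: 28.7
```

>>> drive_tool([
  [[0.008,0,-0.0031],0],
  [[0.0082,0,-0.0024],0],
  [[0.0084,0,-0.0018],0],
  [[0.0085,0,-0.0011],0],
  [[0.0085,0,-0.0005],0],
  [[0.0085,0,0.0002],0],
  [[0.0085,0,0.0008],0],
  [[0.0084,0,0.0015],0],
  [[0.0083,0,0.002],0],
  [[0.008,0,0.003],0],
])

```text
t: 25.85
tool_pos: [0.6633, -0.0374, 0.2216]
tool_rot: [3.138, -0.151, 0.007]
contact_force: [-0.2, 4.3, 5.6]
opening: 0.0192
grip_force: 29.2
```

>>> drive_tool([
  [[0,0,0],0],
  [[0,0,0],0],
  [[0,0,0],0],
  [[0,0,0],0],
  [[0,0,0],0],
  [[0,0,-0.03],0],
  [[0,0,-0.04],0],
  [[0,0,-0.03],0],
  [[0,0,0],0],
], jaw=0)

```text
t: 26.75
tool_pos: [0.6631, -0.0379, 0.3258]
tool_rot: [3.136, -0.151, 0.017]
contact_force: [-0.3, -0.2, 1.3]
opening: 0.0847
grip_force: 0.0
```

```bash
python3 - <<'E'
from h import *
plan([((.40,-.22,.28),-5.5,.042)])
E
```

```text
at [ 0.6631 -0.0379  0.3258] -5.5 t 26.8 F [-0.3 -0.2  1.3] open 0.0847 grip 0.0
[[[-0.0306, 0.0258, 0.0057], -0.0], [[-0.0306, 0.0258, 0.0057], -0.0], [[-0.0306, 0.0258, 0.0057], -0.0], [[-0.0306, 0.0258, 0.0057], -0.0], [[-0.0306, 0.0258, 0.0057], -0.0], [[-0.0306, 0.0258, 0.0057], -0.0], [[-0.0306, 0.0258, 0.0057], -0.0], [[-0.0306, 0.0258, 0.0057], -0.0]]
```

>>> drive_tool([
  [[-0.0306,0.0258,0.0057],0],
  [[-0.0306,0.0258,0.0057],0],
  [[-0.0306,0.0258,0.0057],0],
  [[-0.0306,0.0258,0.0057],0],
  [[-0.0306,0.0258,0.0057],0],
  [[-0.0306,0.0258,0.0057],0],
  [[-0.0306,0.0258,0.0057],0],
  [[-0.0306,0.0258,0.0057],0],
  [[0,0,0],0],
])

```text
t: 27.65
tool_pos: [0.3945, -0.2208, 0.271]
tool_rot: [-3.137, 0.159, 0.005]
contact_force: [0.8, 0.4, 0.5]
opening: 0.0858
grip_force: 0.0
```

```bash
python3 - <<'E'
from h import *
plan([])
a=cam('top')['image'][200:270,330:385]; b=cam('scene')['image'][190:260,285:340]
cv2.imwrite('pics/s9.png',cv2.resize(np.hstack([a,b]),None,fx=7,fy=7,interpolation=cv2.INTER_CUBIC))
E
```

```text
at [ 0.3945 -0.2208  0.271 ] -5.8 t 27.6 F [0.8 0.4 0.5] open 0.0858 grip 0.0
```

View pics/s9.png

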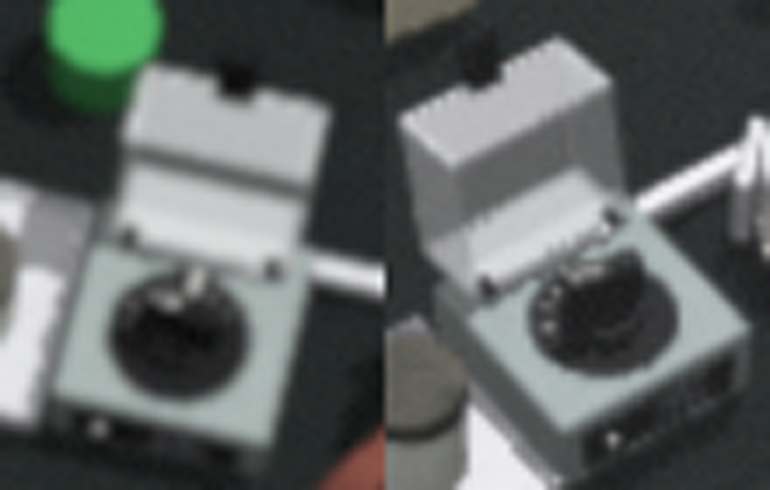

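The cover is propped open on its stop. The dial is dark, so I'll make averaged, brightened, rectified views of it in the warmer's axes.

```bash
python3 - <<'E'
from h import *
c0=np.array([.587,-.029,0]);W=290;s=290/.076
out=[]
for n in('top','scene'):
    ds=[cam(n) for _ in range(10)]; im=np.mean([d['image'].astype(float) for d in ds],0); d=ds[0]; row=[]
    for z in(.088,.055):
        u,v=np.meshgrid(np.arange(W),np.arange(W))
        X=c0+((W/2-v)/s)[...,None]*XA+((W/2-u)/s)[...,None]*YA+z*ZA
        c=X@np.array(d['R']).T+d['t']
        m=cv2.remap(im.astype(np.float32),(d['f']*c[...,0]/c[...,2]+d['cx']).astype(np.float32),(d['f']*c[...,1]/c[...,2]+d['cy']).astype(np.float32),cv2.INTER_CUBIC)
        m=np.clip(m,0,255); m=255*(m/255)**.5
        m=np.clip((m-40)*1.4,0,255).astype(np.uint8).copy()
        for k in range(-3,4): # 10mm ticks on borders
            p=int(W/2+k*.01*s); m[:6,p]=(0,0,255); m[p,:6]=(0,0,255)
        row.append(m)
    out.append(np.hstack(row))
cv2.imwrite('pics/d1.png',np.vstack(out))
E
```

```text
(no output)
```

View pics/d1.png

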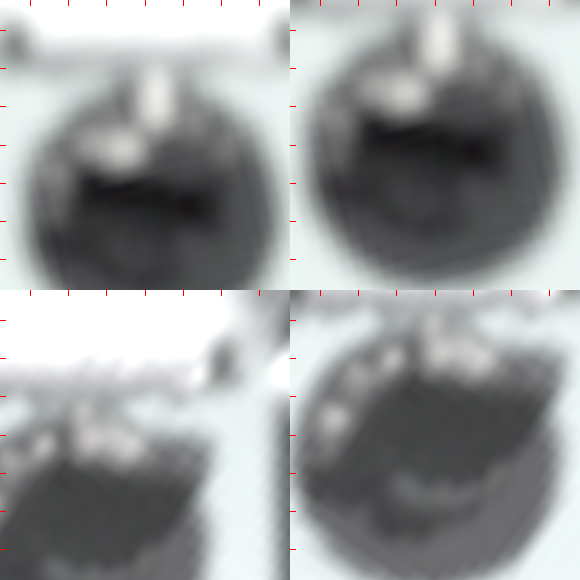

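The pointer lies at about 0.19 rad (bar heading ~73.6°). The long mark points away from the robot, at (437,45) in the top-right panel. The dial axis is near (0.584,-0.029). The back finger would hit the open cover if fully open, so I'll approach with the jaws part-closed.

```bash
python3 - <<'E'
from h import *
plan([((.45,-.12,.27),34,.042),((.584,-.0287,.25),73.6,.042)])
E
```

```text
at [ 0.3977 -0.2194  0.2729] -5.5 t 28.8 F [0.1 0.3 0.9] open 0.0855 grip 0.0
[[[0.0071, -0.0173, 0.0005], -0.115], [[0.009, -0.0164, 0.0005], -0.115], [[0.0108, -0.0153, 0.0005], -0.115], [[0.0125, -0.0139, 0.0005], -0.115], [[0.014, -0.0124, 0.0005], -0.115], [[0.0154, -0.0107, 0.0005], -0.115], [[0.027, -0.0001, 0.0033], -0.115], [[0.0269, 0.003, 0.0033], -0.115], [[0.0263, 0.006, 0.0033], -0.115], [[0.0255, 0.009, 0.0033], -0.115]]
[[[0.0243, 0.0119, 0.0033], -0.115], [[0.0227, 0.0146, 0.0033], -0.115]]
```

>>> drive_tool([
  [[0.007,-0.0173,0.0005],-0.115],
  [[0.009,-0.0164,0.0005],-0.115],
  [[0.011,-0.0153,0.0005],-0.115],
  [[0.0125,-0.014,0.0005],-0.115],
  [[0.014,-0.0124,0.0005],-0.115],
  [[0.0154,-0.0107,0.0005],-0.115],
  [[0.027,0,0.0033],-0.115],
  [[0.027,0.003,0.0033],-0.115],
  [[0.0263,0.006,0.0033],-0.115],
  [[0.0255,0.009,0.0033],-0.115],
], jaw=0.63)

```text
t: 29.75
tool_pos: [0.5403, -0.0582, 0.2566]
tool_rot: [2.712, 1.586, 0.0]
contact_force: [-0.5, -0.7, 0.4]
opening: 0.0314
grip_force: 0.0
```

>>> drive_tool([
  [[0.0243,0.012,0.0033],-0.115],
  [[0.0227,0.0146,0.0033],-0.115],
  [[0,0,0],0],
  [[0,0,0],0],
])

```text
t: 30.15
tool_pos: [0.5842, -0.0284, 0.2497]
tool_rot: [-2.516, -1.88, 0.002]
contact_force: [-0.8, -0.5, 0.2]
opening: 0.0315
grip_force: 0.0
```

```bash
python3 - <<'E'
from h import *
plan([((.584,-.0287,.165),73.6,.03),((.584,-.0287,.136),73.6,.015)])
E
```

```text
at [ 0.5842 -0.0284  0.2497] 73.5 t 30.1 F [-0.8 -0.5  0.2] open 0.0315 grip 0.0
[[[-0.0001, -0.0, 0.0282], -0.0], [[-0.0001, -0.0, 0.0282], -0.0], [[-0.0001, -0.0, 0.0282], -0.0], [[0.0, 0.0, 0.0145], -0.0], [[0.0, 0.0, 0.0145], -0.0]]
```

>>> drive_tool([
  [[0,0,0.028],0],
  [[0,0,0.028],0],
  [[0,0,0.027],0],
  [[0,0,0.01],0],
  [[0,0,0],0],
  [[0,0,0],0],
])

```text
t: 30.75
tool_pos: [0.5847, -0.0291, 0.1585]
tool_rot: [2.516, 1.879, 0.002]
contact_force: [0.3, 0.1, 0.1]
opening: 0.0316
grip_force: 0.0
```

>>> drive_tool([
  [[0,0,0.01],0],
  [[0,0,0.01],0],
  [[0,0,0],0],
  [[0,0,0],0],
])

```text
t: 31.15
tool_pos: [0.584, -0.0285, 0.1366]
tool_rot: [-2.516, -1.881, 0.001]
contact_force: [-0.1, -0.4, -0.3]
opening: 0.0314
grip_force: 0.0
```

>>> drive_tool([
  [[0,0,0],0],
  [[0,0,0],0],
  [[0,0,0],0],
  [[0,0,0],0],
  [[0,0,0],0],
  [[0,0,0],0],
], jaw=1, grip_force=30)

```text
t: 31.75
tool_pos: [0.5842, -0.0285, 0.1375]
tool_rot: [-2.516, -1.881, -0.0]
contact_force: [-3.2, 1.5, 5.9]
opening: 0.0109
grip_force: 33.2
```

>>> drive_tool([
  [[0,0,0],0.1],
  [[0,0,0],0.1],
  [[0,0,0],0.1],
  [[0,0,0],0.1],
  [[0,0,0],0.1],
  [[0,0,0],0.1],
  [[0,0,0],0.1],
  [[0,0,0],0.1],
  [[0,0,0],0.1],
  [[0,0,0],0.1],
])

```text
t: 32.75
tool_pos: [0.5848, -0.0291, 0.1375]
tool_rot: [3.109, 0.438, 0.003]
contact_force: [-0.1, -1.6, 2.1]
opening: 0.0115
grip_force: 32.9
```

>>> drive_tool([
  [[0,0,0],0.1],
  [[0,0,0],0.1],
  [[0,0,0],0.1],
  [[0,0,0],0.1],
  [[0,0,0],0],
  [[0,0,0],0],
  [[0,0,0],0],
])

```text
t: 33.45
tool_pos: [0.5848, -0.0294, 0.1376]
tool_rot: [3.135, -0.18, 0.003]
contact_force: [1.2, -5.1, 2.6]
opening: 0.0112
grip_force: 32.8
```

```bash
python3 - <<'E'
from h import *
plan([((.584,-.0287,.136),-7.2)]); print(ctrl.get_obs()['wrist_torque'])
E
```

```text
at [ 0.5848 -0.0294  0.1376] -6.6 t 33.5 F [ 1.2 -5.1  2.6] open 0.0112 grip 32.8
[[[-0.0009, -0.0006, 0.0016], 0.011]]
[-0.96819543 -0.0569557   0.00475184]
```

>>> drive_tool([
  [[0,0,0],0.011],
  [[0,0,0],0],
  [[0,0,0],0],
  [[0,0,0],0],
])

```text
t: 33.85
tool_pos: [0.5848, -0.0295, 0.1375]
tool_rot: [3.133, -0.198, 0.003]
contact_force: [0.8, -5.5, 1.5]
opening: 0.0114
grip_force: 32.8
```

>>> drive_tool([
  [[0,0,0],0],
  [[0,0,0],0],
  [[0,0,0],0],
  [[0,0,0],0],
  [[0,0,-0.02],0],
  [[0,0,-0.03],0],
  [[0,0,-0.03],0],
  [[0,0,-0.03],0],
  [[0,0,-0.03],0],
  [[0,0,0],0],
], jaw=0.6)

```text
t: 34.85
tool_pos: [0.5864, -0.0287, 0.283]
tool_rot: [3.135, -0.199, 0.015]
contact_force: [0.7, 0.3, 0.0]
opening: 0.0339
grip_force: 0.0
```

```bash
python3 - <<'E'
from h import *
plan([((.40,-.22,.28),-5.5,.042)])
E
```

```text
at [ 0.5864 -0.0287  0.283 ] -7.3 t 34.9 F [0.7 0.3 0. ] open 0.0339 grip 0.0
[[[-0.023, 0.0305, 0.0004], -0.004], [[-0.0231, 0.0304, 0.0004], -0.004], [[-0.0232, 0.0303, 0.0004], -0.004], [[-0.0234, 0.0302, 0.0004], -0.004], [[-0.0235, 0.0301, 0.0004], -0.004], [[-0.0236, 0.03, 0.0004], -0.004], [[-0.0237, 0.0299, 0.0004], -0.004]]
```

>>> drive_tool([
  [[-0.0232,0.0303,0.0004],-0.004],
  [[-0.0232,0.0303,0.0004],-0.004],
  [[-0.0232,0.0303,0.0004],-0.004],
  [[-0.0235,0.03,0.0004],-0.004],
  [[-0.0235,0.03,0.0004],-0.004],
  [[-0.0235,0.03,0.0004],-0.004],
  [[-0.0235,0.03,0.0004],-0.004],
  [[0,0,0],0],
  [[0,0,0],0],
])

```text
t: 35.75
tool_pos: [0.3969, -0.2195, 0.2734]
tool_rot: [-3.136, 0.159, 0.001]
contact_force: [1.1, 0.4, -0.5]
opening: 0.0347
grip_force: 0.0
```

```bash
python3 - <<'E'
from h import *
plan([((.55,-.07,.29),-5.5,.042),((.685,-.0382,.29),-5.5,.042)])
c0=np.array([.587,-.029,0]);W=260;s=260/.076
out=[];ov=[]
for n in('top','scene'):
    ds=[cam(n) for _ in range(8)]; im=np.mean([d['image'].astype(float) for d in ds],0); d=ds[0]; row=[]
    for z in(.088,.055):
        u,v=np.meshgrid(np.arange(W),np.arange(W))
        X=c0+((W/2-v)/s)[...,None]*XA+((W/2-u)/s)[...,None]*YA+z*ZA
        c=X@np.array(d['R']).T+d['t']
        m=cv2.remap(im.astype(np.float32),(d['f']*c[...,0]/c[...,2]+d['cx']).astype(np.float32),(d['f']*c[...,1]/c[...,2]+d['cy']).astype(np.float32),cv2.INTER_CUBIC)
        m=np.clip(m,0,255); m=255*(m/255)**.5
        row.append(np.clip((m-40)*1.4,0,255).astype(np.uint8))
    out.append(np.hstack(row))
    cr=im[200:300,250:390] if n=='top' else im[195:295,240:380]
    ov.append(cv2.resize(cr.astype(np.uint8),(280,260),interpolation=cv2.INTER_CUBIC))
cv2.imwrite('pics/d2.png',np.hstack([np.vstack(out),np.vstack(ov)]))
E
```

```text
at [ 0.3969 -0.2195  0.2734] -5.8 t 35.8 F [ 1.1  0.4 -0.5] open 0.0347 grip 0.0
[[[0.0229, -0.0274, -0.0028], -0.001], [[0.0229, -0.0273, -0.0028], -0.001], [[0.0229, -0.0273, -0.0028], -0.001], [[0.0229, -0.0273, -0.0028], -0.001], [[0.023, -0.0273, -0.0028], -0.001], [[0.023, -0.0273, -0.0028], -0.001], [[0.0328, -0.0111, -0.0], -0.0], [[0.0328, -0.0111, -0.0], -0.0], [[0.0328, -0.0111, -0.0], -0.0], [[0.0328, -0.0111, -0.0], -0.0]]
```

View pics/d2.png

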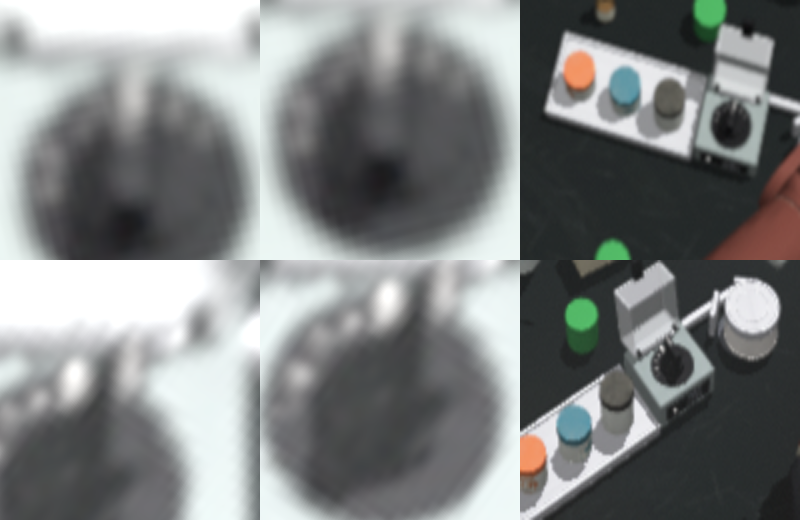

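The pointer lines up with the long mark. The pots and tin are in place, and the cover is on its stop. Next I'll grip the raised tab and shut the cover.

>>> drive_tool([
  [[0.023,-0.0273,-0.003],-0.001],
  [[0.023,-0.0273,-0.003],-0.001],
  [[0.023,-0.0273,-0.003],-0.001],
  [[0.023,-0.0273,-0.003],-0.001],
  [[0.023,-0.0273,-0.003],-0.001],
  [[0.023,-0.0273,-0.003],-0.001],
  [[0.0328,-0.011,0],0],
  [[0.0328,-0.011,0],0],
  [[0.0328,-0.011,0],0],
  [[0.0328,-0.011,0],0],
], jaw=0.35)

```text
t: 37.55
tool_pos: [0.6867, -0.0375, 0.292]
tool_rot: [3.138, -0.146, -0.0]
contact_force: [-0.7, -0.3, 0.4]
opening: 0.0556
grip_force: 0.0
```

>>> drive_tool([
  [[0,0,0],0],
  [[0,0,0],0],
])

```text
t: 37.75
tool_pos: [0.6854, -0.0379, 0.2914]
tool_rot: [3.138, -0.146, -0.003]
contact_force: [0.1, 0.5, 0.0]
opening: 0.0557
grip_force: 0.0
```

```bash
python3 - <<'E'
from h import *
plan([((.684,-.0382,.208),-5.5,.03)])
arc(1.75,0,24)
E
```

```text
at [ 0.6854 -0.0379  0.2914] -5.3 t 37.8 F [0.1 0.5 0. ] open 0.0557 grip 0.0
[[[-0.0005, 0.0001, 0.0278], 0.001], [[-0.0005, 0.0001, 0.0278], 0.001], [[-0.0005, 0.0001, 0.0278], 0.001]]
[[[-0.0069, 0, -0.0041], 0], [[-0.0072, 0, -0.0036], 0], [[-0.0074, 0, -0.003], 0], [[-0.0076, 0, -0.0025], 0], [[-0.0078, 0, -0.0019], 0], [[-0.0079, 0, -0.0014], 0], [[-0.008, 0, -0.0008], 0], [[-0.008, 0, -0.0002], 0], [[-0.008, 0, 0.0004], 0], [[-0.008, 0, 0.001], 0]]
[[[-0.0079, 0, 0.0016], 0], [[-0.0078, 0, 0.0021], 0], [[-0.0076, 0, 0.0027], 0], [[-0.0074, 0, 0.0032], 0], [[-0.0071, 0, 0.0038], 0], [[-0.0068, 0, 0.0043], 0], [[-0.0065, 0, 0.0048], 0], [[-0.0061, 0, 0.0052], 0], [[-0.0057, 0, 0.0057], 0], [[-0.0053, 0, 0.0061], 0]]
[[[-0.0048, 0, 0.0064], 0], [[-0.0044, 0, 0.0068], 0], [[-0.0039, 0, 0.0071], 0], [[-0.0033, 0, 0.0073], 0]]
```

>>> drive_tool([
  [[-0.0005,0,0.028],0],
  [[-0.0005,0,0.028],0],
  [[-0.0005,0,0.0275],0],
  [[0,0,0],0],
  [[0,0,0],0],
])

```text
t: 38.25
tool_pos: [0.6831, -0.0381, 0.2092]
tool_rot: [-3.138, 0.147, 0.001]
contact_force: [0.4, 0.3, 0.1]
opening: 0.0556
grip_force: 0.0
```

>>> drive_tool([
  [[0,0,0],0],
  [[0,0,0],0],
  [[0,0,0],0],
  [[0,0,0],0],
  [[0,0,0],0],
  [[0,0,0],0],
  [[0,0,0],0],
  [[0,0,0],0],
], jaw=1, grip_force=25)

```text
t: 39.05
tool_pos: [0.6848, -0.0389, 0.2115]
tool_rot: [3.136, -0.147, 0.005]
contact_force: [-1.0, -4.3, 6.7]
opening: 0.0193
grip_force: 28.8
```

Gripped at 19.3 mm. I'll swing it shut along the arc.

>>> drive_tool([
  [[-0.0069,0,-0.004],0],
  [[-0.0072,0,-0.0036],0],
  [[-0.0074,0,-0.003],0],
  [[-0.0076,0,-0.0025],0],
  [[-0.0078,0,-0.002],0],
  [[-0.008,0,-0.0014],0],
  [[-0.008,0,-0.0008],0],
  [[-0.008,0,-0.0002],0],
  [[-0.008,0,0.0004],0],
  [[-0.008,0,0.001],0],
])

```text
t: 40.05
tool_pos: [0.608, -0.0316, 0.2266]
tool_rot: [3.136, -0.147, 0.007]
contact_force: [1.0, -5.0, 2.6]
opening: 0.0191
grip_force: 28.9
```

>>> drive_tool([
  [[-0.0079,0,0.0016],0],
  [[-0.0078,0,0.0021],0],
  [[-0.0076,0,0.0027],0],
  [[-0.0074,0,0.0032],0],
  [[-0.0071,0,0.0038],0],
  [[-0.0068,0,0.0043],0],
  [[-0.0065,0,0.0048],0],
  [[-0.006,0,0.0052],0],
  [[-0.0057,0,0.0057],0],
  [[-0.0053,0,0.006],0],
])

```text
t: 41.05
tool_pos: [0.5386, -0.0249, 0.1869]
tool_rot: [3.136, -0.146, -0.003]
contact_force: [-7.0, -4.7, 8.6]
opening: 0.0194
grip_force: 31.3
```

>>> drive_tool([
  [[-0.0048,0,0.0064],0],
  [[-0.0044,0,0.0068],0],
  [[-0.0039,0,0.007],0],
  [[-0.0033,0,0.006],0],
  [[0,0,0],0],
  [[0,0,0],0],
])

```text
t: 41.65
tool_pos: [0.5215, -0.0232, 0.1588]
tool_rot: [3.137, -0.146, -0.007]
contact_force: [-6.0, -5.0, 4.7]
opening: 0.0192
grip_force: 33.9
```

>>> drive_tool([
  [[0,0,0],0],
  [[0,0,0],0],
  [[0,0,0],0],
  [[0,0,0],0],
  [[0,0,0],0],
  [[0,0,-0.03],0],
  [[0,0,-0.03],0],
  [[0,0,-0.03],0],
  [[0,0,0],0],
], jaw=0.3)

```text
t: 42.55
tool_pos: [0.5255, -0.0231, 0.2549]
tool_rot: [3.137, -0.146, 0.015]
contact_force: [1.4, -0.7, 1.5]
opening: 0.0596
grip_force: 0.0
```

>>> drive_tool([
  [[-0.019,0.03,0],0],
  [[-0.019,0.03,0],0],
  [[-0.019,0.03,0],0],
  [[-0.019,0.03,0],0],
  [[-0.019,0.03,0],0],
  [[-0.019,0.03,0],0],
  [[0,0,0],0],
  [[0,0,0],0],
])

```text
t: 43.35
tool_pos: [0.3925, -0.1916, 0.2487]
tool_rot: [-3.137, 0.149, 0.001]
contact_force: [0.2, 0.2, 0.9]
opening: 0.0596
grip_force: 0.0
```

```bash
python3 - <<'E'
from h import *
ref=cv2.imread('pics/scene0.png')
plan([])
C=cam('scene');T=cam('top')
# cover region, closed reference scene0
for nm,(y0,y1,x0,x1) in dict(cover=(212,245,295,337)).items():
    a=ref[y0:y1,x0:x1].astype(int);b=C['image'][y0:y1,x0:x1].astype(int); print(nm,'scene diff',abs(a-b).mean())
r=cv2.imread('pics/top0.png');print('top diff',abs(r[225:262,340:372].astype(int)-T['image'][225:262,340:372]).mean())
def sat(d,lo,hi,box,z,n):
    h=cv2.cvtColor(d['image'],cv2.COLOR_BGR2HSV);m=cv2.inRange(h,lo,hi);k=np.zeros_like(m);x0,y0,x1,y1=box;k[y0:y1,x0:x1]=m[y0:y1,x0:x1]
    v,u=np.nonzero(k);p=ray(d,u.mean(),v.mean(),z);q=np.append(p[:2],.02)-TRAY;print(n,len(u),q@XA,q@YA)
sat(T,(3,120,120),(15,255,255),(255,200,350,270),.068,'orange');sat(T,(85,60,60),(110,255,255),(255,200,350,270),.068,'blue')
# tin + grey: diff against pictures taken before
print('tray/tin scene diff vs s9-time unavailable; tin pixel means', C['image'][205:225,340:362].mean())
m=(C['image'].min(2)>130).astype(np.uint8);m[:,:338]=0;m[:, 372:]=0;m[:200]=0;m[240:]=0
v,u=np.nonzero(m);print('white tin blob',len(u),u.mean(),v.mean())
m=np.zeros(m.shape,bool);g=T['image'].astype(int).max(2);box=g[225:250,310:335];v,u=np.nonzero(box<110);q=ray(T,u.mean()+310,v.mean()+225,.08);q=q-TRAY;print('grey',len(u),q@XA,q@YA)
E
```

```text
at [ 0.3925 -0.1916  0.2487] -5.4 t 43.4 F [0.2 0.2 0.9] open 0.0596 grip 0.0
cover scene diff 1.881914381914382
top diff 1.1410472972972974
orange 165 -0.004838378922139496 0.08095432871479201
blue 182 -0.00526381468275927 -0.0017472349471331114
tray/tin scene diff vs s9-time unavailable; tin pixel means 198.60833333333332
white tin blob 526 354.5361216730038 212.8079847908745
grey 216 -0.014272372099120122 -0.08130486148292963
```

```bash
python3 - <<'E'
from h import *
s=cv2.imread('pics/s7.png')[300:]; s=cv2.resize(s,(160,60),interpolation=cv2.INTER_AREA)[5:48,118:158].astype(np.float32).mean(2)
for _ in range(2):
    c=cam('scene')['image'][190:250,215:375][5:48,118:158].astype(np.float32).mean(2)
    print(abs(s-c).mean(), cv2.phaseCorrelate(s,c,cv2.createHanningWindow((40,43),cv2.CV_32F)))
E
```

```text
18.54283 ((3.7569238288746476, 0.9049158686200229), 0.7023709135585361)
18.610659 ((3.7511569767440456, 0.9885966095369163), 0.7076610819498698)
```

```bash
python3 - <<'E'
from h import *
C=cam('scene');im=C['image'].mean(2)
s7=cv2.resize(cv2.imread('pics/s7.png')[300:],(160,60),interpolation=cv2.INTER_AREA).mean(2) # off 215,190
s9=cv2.resize(cv2.imread('pics/s9.png')[:,385:],(55,70),interpolation=cv2.INTER_AREA).mean(2) # off 285,190
s8=cv2.resize(cv2.imread('pics/s8.png'),(120,100),interpolation=cv2.INTER_AREA).mean(2) # off 265,185
for r in(218,222,226):
  print(r,'s7',s7[r-190,115:125].round(),'\n s9',s9[r-190,45:55].round(),'\n s8',s8[r-185,65:75].round(),'\n now',im[r,330:340].round(), im[r,340:346].round())
s=s7[5:48,118:158].astype(np.float32);h=cv2.createHanningWindow((40,43),cv2.CV_32F)
print('s5 scale check')
# tin lid circle fit now
m=(im>150).astype(np.uint8);m[:,:336]=0;m[:,376:]=0;m[:196]=0;m[245:]=0
for r in range(200,236,3): 
  c=np.nonzero(m[r])[0]; print(r,c.min() if len(c) else None,c.max() if len(c) else None, end=' | ')
c7=np.zeros((480,640));c7[190:250,215:375]=s7;m=(c7>150);m[:,:336]=0;print()
for r in range(200,236,3): 
  c=np.nonzero(m[r])[0]; print(r,c.min() if len(c) else None,c.max() if len(c) else None, end=' | ')
E
```

```text
218 s7 [ 71.  55.  42.  44.  71.  97.  99.  88.  92. 106.] 
 s9 [ 69.  54.  47.  46.  72.  99. 102.  89.  93. 106.] 
 s8 [69. 52. 41. 45. 69. 93. 96. 58. 33. 30.] 
 now [ 69.  55.  45.  44.  71.  97. 101.  92.  81.  72.] [ 98. 107. 112. 108. 144. 201.]
222 s7 [ 57.  49.  47.  49.  77.  96.  96.  77. 106. 124.] 
 s9 [ 49.  48.  48.  51.  76.  97.  95.  77. 104. 124.] 
 s8 [ 52.  45.  44.  45.  76.  96.  95.  77. 100. 107.] 
 now [54. 50. 50. 50. 78. 97. 99. 72. 62. 98.] [ 88.  79. 116. 127. 131. 126.]
226 s7 [197. 172. 121.  68.  42.  38.  38.  36.  55. 112.] 
 s9 [ 50.  48.  43.  38.  34.  36.  33.  35.  55. 111.] 
 s8 [196. 172. 119.  65.  38.  32.  32.  31.  54. 112.] 
 now [197. 176. 118.  64.  44.  38.  44.  46.  47.  45.] [ 58.  68.  82. 124. 134. 133.]
s5 scale check
200 None None | 203 347 360 | 206 343 366 | 209 337 368 | 212 336 369 | 215 336 369 | 218 345 367 | 221 348 364 | 224 None None | 227 None None | 230 None None | 233 None None | 
200 None None | 203 346 359 | 206 341 362 | 209 337 364 | 212 336 365 | 215 336 365 | 218 341 363 | 221 345 359 | 224 None None | 227 None None | 230 None None | 233 None None |
```

The tin was knocked about 4 px (roughly 1 cm) after the cover had been opened. I'll measure it and nest it again.

```bash
python3 - <<'E'
from h import *
C=np.load('scene.npz')
a=ray(C,352.6,212.4,.055);b=ray(C,352.6+3.8,212.4+.95,.055);t=BAY+(b-a)*[1,1,0];print(b-a,t,(b-a)@XA,(b-a)@YA)
g=t-.085*XA
plan([((g[0],g[1],.2),-5.5,.03),((g[0],g[1],.084),-5.5,.04)])
plan([((.5385,-.183,.084),-5.5,.012)],p=(g[0],g[1],.084),phi=-5.5)
E
```

```text
[-1.14936695e-02 -6.87556636e-03 -2.22044605e-16] [ 0.56800633 -0.19287557  0.        ] -0.010784182070788526 -0.007941584193323279
at [ 0.3934 -0.1907  0.2491] -5.2 t 43.6 F [-0.  -0.4  0.3] open 0.0598 grip 0.0
[[[0.0223, -0.0035, 0.0123], 0.001], [[0.0223, -0.0035, 0.0123], 0.001], [[0.0223, -0.0036, 0.0123], 0.001], [[0.0223, -0.0036, 0.0123], 0.001], [[0.0, 0.0, 0.0387], 0.0], [[0.0, 0.0, 0.0387], 0.0], [[0.0, 0.0, 0.0387], 0.0]]
at [ 0.4834 -0.1848  0.084 ] -5.5 t 43.6 F [-0.  -0.4  0.3] open 0.0598 grip 0.0
[[[0.0109, -0.0014, -0.0], -0.0], [[0.0109, -0.0014, -0.0], -0.0], [[0.0109, -0.0014, -0.0], -0.0], [[0.0109, -0.0014, -0.0], -0.0], [[0.0109, -0.0014, -0.0], -0.0]]
```

>>> drive_tool([
  [[0.0223,-0.0035,0.012],0],
  [[0.0223,-0.0035,0.012],0],
  [[0.0223,-0.0035,0.012],0],
  [[0.0223,-0.0035,0.012],0],
  [[0,0,0.039],0],
  [[0,0,0.039],0],
  [[0,0,0.039],0],
  [[0,0,0],0],
], jaw=0)

```text
t: 44.4
tool_pos: [0.4794, -0.1828, 0.0782]
tool_rot: [-3.132, 0.144, 0.018]
contact_force: [-1.0, 0.0, -1.2]
opening: 0.0856
grip_force: 0.0
```

>>> drive_tool([
  [[0.011,-0.0014,0],0],
  [[0.011,-0.0014,0],0],
  [[0.011,-0.0014,0],0],
  [[0.011,-0.0014,0],0],
  [[0.008,-0.001,0],0],
  [[0.004,0,0],0],
  [[0.003,0,0],0],
  [[0.002,0,0],0],
  [[0,0,0],0],
  [[0,0,0],0],
])

```text
t: 45.4
tool_pos: [0.5444, -0.185, 0.0843]
tool_rot: [3.138, -0.146, 0.001]
contact_force: [-1.4, -2.6, 0.2]
opening: 0.0853
grip_force: 1.6
```

>>> drive_tool([
  [[0.002,0,0],0],
  [[0.001,0,0],0],
  [[0.001,0,0],0],
  [[0,0,0],0],
  [[0,0,0],0],
])

```text
t: 45.9
tool_pos: [0.5477, -0.1851, 0.084]
tool_rot: [-3.138, 0.146, 0.003]
contact_force: [-5.3, -1.1, 2.2]
opening: 0.0854
grip_force: 3.5
```

>>> drive_tool([
  [[0.001,0,0],0],
  [[0.001,-0.0005,0],0],
  [[0,0,0],0],
  [[0,0,0],0],
])

```text
t: 46.3
tool_pos: [0.5486, -0.1847, 0.0839]
tool_rot: [-3.137, 0.146, 0.009]
contact_force: [-11.5, -1.2, 6.5]
opening: 0.0855
grip_force: 6.7
```

>>> drive_tool([
  [[0.001,0,0],0],
  [[0.001,0,0],0],
  [[0,0,0],0],
  [[0,0,0],0],
])

```text
t: 46.7
tool_pos: [0.5493, -0.1846, 0.0836]
tool_rot: [-3.136, 0.146, 0.016]
contact_force: [-16.5, -0.1, 10.3]
opening: 0.0857
grip_force: 11.8
```

>>> drive_tool([
  [[-0.03,0,0],0],
  [[-0.03,0,0],0],
  [[-0.03,0,0],0],
  [[0,0,-0.04],0],
  [[0,0,-0.04],0],
  [[0,0,-0.04],0],
  [[0,0,-0.04],0],
  [[-0.03,0,0],0],
  [[-0.03,0,0],0],
  [[0,0,0],0],
])

```text
t: 47.7
tool_pos: [0.4017, -0.1704, 0.2444]
tool_rot: [-3.138, 0.147, -0.003]
contact_force: [1.3, -0.5, -0.7]
opening: 0.0854
grip_force: 0.0
```

```bash
python3 - <<'E'
from h import *
s=cv2.imread('pics/s7.png')[300:]; s=cv2.resize(s,(160,60),interpolation=cv2.INTER_AREA)[5:48,118:158].astype(np.float32).mean(2)
c=cam('scene')['image'][190:250,215:375][5:48,118:158].astype(np.float32).mean(2)
print(abs(s-c).mean(), cv2.phaseCorrelate(s,c,cv2.createHanningWindow((40,43),cv2.CV_32F)))
plan([((.520,-.023,.235),-5.5,.04),((.520,-.023,.158),-5.5,.03)])
E
```

```text
3.5629847 ((0.30464131883717727, 0.4214284344575496), 1.003954303794437)
at [ 0.4028 -0.1707  0.2446] -5.4 t 47.8 F [-0.2 -0.4  0.2] open 0.0853 grip 0.0
[[[0.0206, -0.0316, 0.0019], 0.001], [[0.0206, -0.0316, 0.0019], 0.001], [[0.0205, -0.0316, 0.0019], 0.001], [[0.0205, -0.0316, 0.0019], 0.001], [[0.0205, -0.0316, 0.0019], 0.001], [[0.0, 0.0, 0.0257], -0.0], [[0.0, 0.0, 0.0257], -0.0], [[0.0, 0.0, 0.0257], -0.0]]
```

The tin is seated again. The dial may have been set while the tin was out of place, so I'll repeat the cover and dial steps in order.

>>> drive_tool([
  [[0.0205,-0.0316,0.002],0],
  [[0.0205,-0.0316,0.002],0],
  [[0.0205,-0.0316,0.002],0],
  [[0.0205,-0.0316,0.002],0],
  [[0.0205,-0.0316,0.002],0],
  [[0,0,0],0],
  [[0,0,0.026],0],
  [[0,0,0.026],0],
  [[0,0,0.025],0],
  [[0,0,0],0],
])

```text
t: 48.75
tool_pos: [0.5178, -0.0229, 0.1531]
tool_rot: [-3.136, 0.146, 0.012]
contact_force: [-0.9, 0.1, -0.6]
opening: 0.0854
grip_force: 0.0
```

>>> drive_tool([
  [[0,0,0],0],
  [[0,0,0],0],
  [[0,0,0],0],
  [[0,0,0],0],
  [[0,0,0],0],
  [[0,0,0],0],
  [[0,0,0],0],
  [[0,0,0],0],
  [[0,0,0],0],
], jaw=1, grip_force=25)

```text
t: 49.65
tool_pos: [0.5204, -0.0235, 0.1584]
tool_rot: [3.138, -0.146, 0.002]
contact_force: [-1.7, 0.7, 6.7]
opening: 0.0189
grip_force: 29.9
```

>>> drive_tool([
  [[0.0036,0,-0.0078],0],
  [[0.0041,0,-0.0075],0],
  [[0.0047,0,-0.0071],0],
  [[0.0053,0,-0.0067],0],
  [[0.0058,0,-0.0063],0],
  [[0.0062,0,-0.0058],0],
  [[0.0067,0,-0.0054],0],
  [[0.0071,0,-0.0048],0],
  [[0.0074,0,-0.0043],0],
  [[0.0077,0,-0.0037],0],
])

```text
t: 50.65
tool_pos: [0.5787, -0.029, 0.2172]
tool_rot: [3.138, -0.146, -0.0]
contact_force: [-1.5, -0.6, -1.1]
opening: 0.0193
grip_force: 28.9
```

>>> drive_tool([
  [[0.008,0,-0.0031],0],
  [[0.0082,0,-0.0024],0],
  [[0.0084,0,-0.0018],0],
  [[0.0085,0,-0.0011],0],
  [[0.0085,0,-0.0005],0],
  [[0.0085,0,0.0002],0],
  [[0.0085,0,0.0008],0],
  [[0.0084,0,0.0015],0],
  [[0.0083,0,0.002],0],
  [[0.008,0,0.003],0],
])

```text
t: 51.65
tool_pos: [0.6633, -0.0371, 0.2203]
tool_rot: [3.137, -0.146, 0.008]
contact_force: [-0.9, -0.6, 7.6]
opening: 0.0191
grip_force: 30.2
```

>>> drive_tool([
  [[0,0,0],0],
  [[0,0,0],0],
  [[0,0,0],0],
  [[0,0,0],0],
  [[0,0,0],0],
  [[0,0,-0.03],0],
  [[0,0,-0.04],0],
  [[0,0,-0.03],0],
  [[0,0,0],0],
], jaw=0.4)

```text
t: 52.55
tool_pos: [0.663, -0.0369, 0.3254]
tool_rot: [3.137, -0.146, 0.018]
contact_force: [-1.1, -0.2, 0.2]
opening: 0.0513
grip_force: 0.0
```

```bash
python3 - <<'E'
from h import *
plan([((.584,-.0287,.28),-7.2,.03),((.584,-.0287,.158),-7.2,.03),((.584,-.0287,.1365),-7.2,.011)])
E
```

```text
at [ 0.663  -0.0369  0.3254] -5.3 t 52.5 F [-1.1 -0.2  0.2] open 0.0513 grip 0.0
[[[-0.0199, -0.0002, 0.0113], 0.008], [[-0.0199, -0.0, 0.0113], 0.008], [[-0.0199, 0.0001, 0.0113], 0.008], [[-0.0198, 0.0003, 0.0113], 0.008], [[0.0, 0.0, 0.0244], -0.0], [[0.0, 0.0, 0.0244], -0.0], [[0.0, 0.0, 0.0244], -0.0], [[0.0, 0.0, 0.0244], -0.0], [[0.0, 0.0, 0.0244], -0.0], [[0.0, 0.0, 0.0107], -0.0]]
[[[0.0, 0.0, 0.0107], -0.0]]
```

>>> drive_tool([
  [[-0.02,0,0.0113],0.008],
  [[-0.02,0,0.0113],0.008],
  [[-0.02,0,0.0113],0.008],
  [[-0.0195,0,0.0113],0.008],
  [[0,0,0],0],
  [[0,0,0.0244],0],
  [[0,0,0.0244],0],
  [[0,0,0.0244],0],
  [[0,0,0.0244],0],
  [[0,0,0.014],0],
], jaw=0.6)

```text
t: 53.55
tool_pos: [0.5818, -0.0282, 0.1592]
tool_rot: [-3.135, 0.196, 0.003]
contact_force: [-1.1, -0.5, -0.2]
opening: 0.0342
grip_force: 0.0
```

>>> drive_tool([
  [[0,0,0],0],
  [[0,0,0.01],0],
  [[0,0,0.01],0],
  [[0,0,0.01],0],
  [[0,0,0],0],
  [[0,0,0],0],
])

```text
t: 54.15
tool_pos: [0.5827, -0.0284, 0.1318]
tool_rot: [3.135, -0.197, 0.003]
contact_force: [0.8, -0.1, 1.6]
opening: 0.0343
grip_force: 0.9
```

>>> drive_tool([
  [[0,0,0],0],
  [[0,0,0],0],
  [[0,0,0],0],
  [[0,0,0],0],
  [[0,0,0],0],
  [[0,0,0],0],
], jaw=1, grip_force=30)

```text
t: 54.75
tool_pos: [0.583, -0.0292, 0.133]
tool_rot: [3.133, -0.196, 0.004]
contact_force: [-0.4, -3.1, 6.4]
opening: 0.0114
grip_force: 33.8
```

```bash
python3 - <<'E'
from h import *
plan([])
E
```

```text
at [ 0.583  -0.0292  0.133 ] -7.2 t 54.8 F [-0.4 -3.1  6.4] open 0.0114 grip 33.8
```

>>> drive_tool([
  [[0,0,0],-0.1],
  [[0,0,0],-0.1],
  [[0,0,0],-0.1],
  [[0,0,0],-0.1],
  [[0,0,0],0],
  [[0,0,0],0.1],
  [[0,0,0],0.1],
  [[0,0,0],0.1],
  [[0,0,0],0.1],
  [[0,0,0],0],
])

```text
t: 55.75
tool_pos: [0.583, -0.0292, 0.133]
tool_rot: [3.133, -0.199, 0.004]
contact_force: [-1.0, -2.1, 6.4]
opening: 0.0115
grip_force: 33.9
```

>>> drive_tool([
  [[0,0,0],0],
  [[0,0,0],0],
  [[0,0,0],0],
])

```text
t: 56.05
tool_pos: [0.5831, -0.0292, 0.133]
tool_rot: [3.134, -0.197, 0.005]
contact_force: [-1.1, -3.0, 6.9]
opening: 0.0117
grip_force: 33.9
```

```bash
python3 - <<'E'
from h import *
plan([((.584,-.0287,.133),-7.2)])
E
```

```text
at [ 0.5831 -0.0292  0.133 ] -7.2 t 56.0 F [-1.1 -3.   6.9] open 0.0117 grip 33.9
[[[0.0009, -0.0006, 0.0], 0.0]]
```

>>> drive_tool([
  [[0,0,0],0],
  [[0,0,0],0],
  [[0,0,0],0],
  [[0,0,0],0],
  [[0,0,-0.025],0],
  [[0,0,-0.035],0],
  [[0,0,-0.035],0],
  [[0,0,-0.035],0],
  [[0,0,-0.03],0],
  [[0,0,0],0],
], jaw=0.4)

```text
t: 57.05
tool_pos: [0.584, -0.0285, 0.2971]
tool_rot: [3.134, -0.196, 0.015]
contact_force: [0.3, 0.3, 1.6]
opening: 0.0513
grip_force: 0.0
```

```bash
python3 - <<'E'
from h import *
plan([((.684,-.0382,.29),-5.5,.03),((.684,-.0382,.209),-5.5,.03)])
E
```

```text
at [ 0.584  -0.0285  0.2971] -7.2 t 57.0 F [0.3 0.3 1.6] open 0.0513 grip 0.0
[[[0.0251, -0.0007, 0.0018], -0.007], [[0.0251, -0.0005, 0.0018], -0.007], [[0.0251, -0.0003, 0.0018], -0.007], [[0.0251, -0.0002, 0.0018], -0.007], [[0.0, 0.0, 0.027], -0.0], [[0.0, 0.0, 0.027], -0.0], [[0.0, 0.0, 0.027], -0.0]]
```

>>> drive_tool([
  [[0.025,-0.0005,0.002],-0.007],
  [[0.025,-0.0005,0.002],-0.007],
  [[0.025,-0.0003,0.002],-0.007],
  [[0.025,-0.0002,0.002],-0.007],
  [[0,0,0],0],
  [[0,0,0.027],0],
  [[0,0,0.027],0],
  [[0,0,0.025],0],
  [[0,0,0],0],
  [[0,0,0],0],
])

```text
t: 58.05
tool_pos: [0.6808, -0.0381, 0.2038]
tool_rot: [-3.138, 0.153, 0.003]
contact_force: [0.8, 0.2, -0.5]
opening: 0.051
grip_force: 0.0
```

>>> drive_tool([
  [[0,0,0],0],
  [[0,0,0],0],
  [[0,0,0],0],
  [[0,0,0],0],
  [[0,0,0],0],
  [[0,0,0],0],
  [[0,0,0],0],
  [[0,0,0],0],
], jaw=1, grip_force=25)

```text
t: 58.85
tool_pos: [0.682, -0.0388, 0.206]
tool_rot: [3.137, -0.153, 0.003]
contact_force: [-1.9, -2.3, 7.3]
opening: 0.0193
grip_force: 27.6
```

>>> drive_tool([
  [[-0.0069,0,-0.004],0],
  [[-0.0072,0,-0.0036],0],
  [[-0.0074,0,-0.003],0],
  [[-0.0076,0,-0.0025],0],
  [[-0.0078,0,-0.002],0],
  [[-0.008,0,-0.0014],0],
  [[-0.008,0,-0.0008],0],
  [[-0.008,0,-0.0002],0],
  [[-0.008,0,0.0004],0],
  [[-0.008,0,0.001],0],
])

```text
t: 59.85
tool_pos: [0.6042, -0.0312, 0.2203]
tool_rot: [3.137, -0.153, 0.0]
contact_force: [1.2, -4.8, -0.6]
opening: 0.0194
grip_force: 26.6
```

>>> drive_tool([
  [[-0.0079,0,0.0016],0],
  [[-0.0078,0,0.0021],0],
  [[-0.0076,0,0.0027],0],
  [[-0.0074,0,0.0032],0],
  [[-0.0071,0,0.0038],0],
  [[-0.0068,0,0.0043],0],
  [[-0.0065,0,0.0048],0],
  [[-0.006,0,0.0052],0],
  [[-0.0057,0,0.0057],0],
  [[-0.0053,0,0.006],0],
])

```text
t: 60.85
tool_pos: [0.5358, -0.0246, 0.1813]
tool_rot: [3.136, -0.152, -0.004]
contact_force: [-4.4, -5.8, 4.3]
opening: 0.0194
grip_force: 25.8
```

>>> drive_tool([
  [[-0.0048,0,0.0064],0],
  [[-0.0044,0,0.0068],0],
  [[-0.0039,0,0.007],0],
  [[-0.0033,0,0.006],0],
  [[0,0,0],0],
  [[0,0,0],0],
])

```text
t: 61.45
tool_pos: [0.519, -0.023, 0.154]
tool_rot: [3.136, -0.152, -0.007]
contact_force: [-3.2, -5.3, 1.9]
opening: 0.0197
grip_force: 27.3
```

>>> drive_tool([
  [[0,0,0],0],
  [[0,0,0],0],
  [[0,0,0],0],
  [[0,0,0],0],
  [[0,0,0],0],
  [[0,0,-0.03],0],
  [[0,0,-0.03],0],
  [[0,0,-0.03],0],
  [[0,0,0],0],
], jaw=0.3)

```text
t: 62.35
tool_pos: [0.5233, -0.0229, 0.2504]
tool_rot: [3.137, -0.152, 0.015]
contact_force: [0.8, -0.7, 0.9]
opening: 0.0596
grip_force: 0.0
```

>>> drive_tool([
  [[-0.019,0.03,0],0],
  [[-0.019,0.03,0],0],
  [[-0.019,0.03,0],0],
  [[-0.019,0.03,0],0],
  [[-0.019,0.03,0],0],
  [[-0.019,0.03,0],0],
  [[0,0,0],0],
  [[0,0,0],0],
])

```text
t: 63.15
tool_pos: [0.3896, -0.1909, 0.2442]
tool_rot: [-3.137, 0.156, 0.001]
contact_force: [0.2, 0.0, 0.6]
opening: 0.0596
grip_force: 0.0
```

```bash
python3 - <<'E'
from h import *
plan([])
ref=cv2.imread('pics/scene0.png');C=cam('scene');T=cam('top');r=cv2.imread('pics/top0.png')
print('cover',abs(ref[212:245,295:337].astype(int)-C['image'][212:245,295:337]).mean(),abs(r[225:262,340:372].astype(int)-T['image'][225:262,340:372]).mean())
s7=cv2.resize(cv2.imread('pics/s7.png'),(160,120),interpolation=cv2.INTER_AREA)
def cmp(n,a,b):
    a=a.mean(2).astype(np.float32);b=b.mean(2).astype(np.float32);print(n,abs(a-b).mean(),cv2.phaseCorrelate(a,b,cv2.createHanningWindow(a.shape[::-1],cv2.CV_32F)))
cmp('tin',s7[65:108,118:158],C['image'][195:238,333:373])
cmp('pots',s7[5:55,5:85],T['image'][210:260,260:340])
E
```

```text
at [ 0.3896 -0.1909  0.2442] -5.7 t 63.1 F [0.2 0.  0.6] open 0.0596 grip 0.0
cover 1.9252044252044251 1.120777027027027
tin 3.4319768 ((0.331104023803924, 0.4365234603102266), 1.004374893506368)
pots 1.0374998 ((0.049061445802017545, -0.01980565757228092), 0.9387919139862061)
```

```bash
python3 - <<'E'
from h import *
C=np.load('scene.npz');d=(ray(C,352.93,212.84,.055)-ray(C,352.6,212.4,.055));print(d,d@XA,d@YA)
s7=cv2.resize(cv2.imread('pics/s7.png'),(160,120),interpolation=cv2.INTER_AREA)
def cmp(n,a,b):
    a=a.mean(2).astype(np.float32);b=b.mean(2).astype(np.float32);print(n,cv2.phaseCorrelate(a,b,cv2.createHanningWindow(a.shape[::-1],cv2.CV_32F)))
I=C['image']
cmp('lid',s7[70:95,122:154],I[200:225,337:369]); cmp('cover',s7[80:117,78:125],I[210:247,293:340]); cmp('tinright',s7[70:108,138:158],I[200:238,353:373])
E
```

```text
[-2.18728596e-03  4.97498665e-04 -4.44089210e-16] -0.0022247355672653474 0.00028632436157297015
lid ((0.5137421940508897, 0.5399101095175158), 0.9679786118865014)
cover ((0.028193190980410066, -1.0785888342468297e-06), 1.0260254273811975)
tinright ((0.37839011207122475, -0.042597582852248905), 1.02707774579525)
```

The tin reads about 2 mm short of its first seat. I'll press it home once more and back away slowly.

```bash
python3 - <<'E'
from h import *
plan([((.485,-.1773,.2),-5.5,.03),((.485,-.1773,.084),-5.5,.04),((.540,-.1826,.084),-5.5,.012)])
E
```

```text
at [ 0.3902 -0.1901  0.2444] -5.5 t 63.2 F [ 0.1 -0.4  0.5] open 0.0599 grip 0.0
[[[0.0233, -0.0055, 0.0111], -0.0], [[0.0233, -0.0055, 0.0111], -0.0], [[0.0233, -0.0055, 0.0111], -0.0], [[0.0233, -0.0055, 0.0111], -0.0], [[0.0, 0.0, 0.0387], 0.0], [[0.0, 0.0, 0.0387], 0.0], [[0.0, 0.0, 0.0387], 0.0], [[0.0111, 0.0, -0.0], -0.0], [[0.0111, 0.0, -0.0], -0.0], [[0.0111, 0.0, -0.0], -0.0]]
[[[0.0111, 0.0, -0.0], -0.0], [[0.0111, 0.0, -0.0], -0.0]]
```

>>> drive_tool([
  [[0.0233,-0.0055,0.011],0],
  [[0.0233,-0.0055,0.011],0],
  [[0.0233,-0.0055,0.011],0],
  [[0.0233,-0.0055,0.011],0],
  [[0,0,0.0387],0],
  [[0,0,0.0387],0],
  [[0,0,0.0387],0],
  [[0,0,0],0],
], jaw=0)

```text
t: 64.05
tool_pos: [0.4814, -0.1744, 0.0784]
tool_rot: [-3.132, 0.149, 0.019]
contact_force: [-1.2, 0.8, -0.7]
opening: 0.0853
grip_force: 0.0
```

>>> drive_tool([
  [[0.011,0,0],0],
  [[0.011,0,0],0],
  [[0.011,0,0],0],
  [[0.011,0,0],0],
  [[0.009,0,0],0],
  [[0.004,0,0],0],
  [[0.003,0,0],0],
  [[0.002,0,0],0],
  [[0,0,0],0],
  [[0,0,0],0],
])

```text
t: 65.05
tool_pos: [0.5463, -0.1838, 0.0845]
tool_rot: [-3.138, 0.153, 0.001]
contact_force: [0.2, 0.5, -0.3]
opening: 0.0854
grip_force: 0.0
```

>>> drive_tool([
  [[0.001,0,0],0],
  [[0.001,0,0],0],
  [[0.001,0,0],0],
  [[0,0,0],0],
  [[0,0,0],0],
])

```text
t: 65.55
tool_pos: [0.5485, -0.1842, 0.0843]
tool_rot: [-3.138, 0.153, 0.005]
contact_force: [-5.7, -0.9, 1.5]
opening: 0.0854
grip_force: 3.2
```

>>> drive_tool([
  [[0.001,0,0],0],
  [[0.001,0,0],0],
  [[0.001,0,0],0],
  [[0,0,0],0],
  [[0,0,0],0],
])

```text
t: 66.05
tool_pos: [0.5495, -0.1842, 0.084]
tool_rot: [-3.137, 0.153, 0.015]
contact_force: [-14.6, -0.3, 9.2]
opening: 0.0853
grip_force: 9.1
```

>>> drive_tool([
  [[0.001,0,0],0],
  [[0.001,0,0],0],
  [[0,0,0],0],
  [[0,0,0],0],
])

```text
t: 66.45
tool_pos: [0.5502, -0.1841, 0.0839]
tool_rot: [-3.136, 0.153, 0.022]
contact_force: [-20.3, 0.8, 13.6]
opening: 0.0853
grip_force: 13.7
```

>>> drive_tool([
  [[-0.002,0,0],0],
  [[-0.002,0,0],0],
  [[-0.003,0,0],0],
  [[-0.005,0,0],0],
  [[-0.01,0,0],0],
  [[-0.02,0,0],0],
  [[-0.03,0,0],0],
  [[-0.03,0,0],0],
  [[0,0,-0.04],0],
  [[0,0,-0.04],0],
])

```text
t: 67.45
tool_pos: [0.4506, -0.1737, 0.1639]
tool_rot: [-3.136, 0.153, 0.005]
contact_force: [1.5, -1.3, 0.3]
opening: 0.0855
grip_force: 0.0
```

>>> drive_tool([
  [[0,0,-0.04],0],
  [[0,0,-0.04],0],
  [[-0.03,0,0],0],
  [[-0.03,0,0],0],
  [[0,0,0],0],
])

```text
t: 67.95
tool_pos: [0.3913, -0.1684, 0.2451]
tool_rot: [3.137, -0.154, 0.002]
contact_force: [0.4, -0.4, -0.6]
opening: 0.0853
grip_force: 0.0
```

```bash
python3 - <<'E'
from h import *
plan([])
C=cam('scene');T=cam('top');I=C['image'];r=cv2.imread('pics/top0.png')
s7=cv2.resize(cv2.imread('pics/s7.png'),(160,120),interpolation=cv2.INTER_AREA)
def cmp(n,a,b):
    a=a.mean(2).astype(np.float32);b=b.mean(2).astype(np.float32);print(n,abs(a-b).mean(),cv2.phaseCorrelate(a,b,cv2.createHanningWindow(a.shape[::-1],cv2.CV_32F)))
cmp('tin',s7[65:108,118:158],I[195:238,333:373])
cmp('lid',s7[70:95,122:154],I[200:225,337:369]); cmp('cover',s7[80:117,78:125],I[210:247,293:340]);cmp('pots',s7[5:55,5:85],T['image'][210:260,260:340])
E
```

```text
at [ 0.3913 -0.1684  0.2451] -5.6 t 68.0 F [ 0.4 -0.4 -0.6] open 0.0853 grip 0.0
tin 12.509884 ((1.114469730556955, 1.590662685451342), 0.9699801879458957)
lid 18.76125 ((0.7367068407795418, 1.0730663211268308), 1.0662248027324677)
cover 2.7042363 ((0.01592890297933991, 0.010927903517966797), 0.9947946958243847)
pots 1.0482498 ((-0.02977689186328547, 0.001729687994053819), 0.938980950832367)
```

The tin was dragged back: at full opening the fingers wedge on its sides. I'll use a narrower opening so that it pushes without wedging.

>>> drive_tool([
  [[0.022,0,0.01],0],
  [[0.022,0,0.01],0],
  [[0.022,0,0.01],0],
  [[0.022,0,0.01],0],
  [[0,0,0.04],0],
  [[0,0,0.04],0],
  [[0,0,0.035],0],
  [[0,0,0],0],
  [[0,0,0],0],
], jaw=0.4)

```text
t: 68.95
tool_pos: [0.4814, -0.1774, 0.0897]
tool_rot: [-3.137, 0.152, 0.001]
contact_force: [-0.3, 0.2, 0.6]
opening: 0.0514
grip_force: 0.0
```

```bash
python3 - <<'E'
from h import *
f=BAY-.058*XA
plan([((f[0],f[1],.09),-5.5,.011)])
E
```

```text
at [ 0.4814 -0.1774  0.0897] -5.5 t 69.0 F [-0.3  0.2  0.6] open 0.0514 grip 0.0
[[[0.0101, -0.0002, -0.0001], -0.0], [[0.0101, -0.0002, -0.0001], -0.0], [[0.0101, -0.0002, -0.0001], -0.0], [[0.0101, -0.0002, -0.0001], -0.0]]
```

>>> drive_tool([
  [[0.01,0,0],0],
  [[0.01,0,0],0],
  [[0.01,0,0],0],
  [[0.008,0,0],0],
  [[0.003,0,0],0],
  [[0.002,0,0],0],
  [[0.001,0,0],0],
  [[0,0,0],0],
  [[0,0,0],0],
])

```text
t: 69.85
tool_pos: [0.5242, -0.1817, 0.09]
tool_rot: [-3.138, 0.152, 0.004]
contact_force: [-4.8, 0.0, 5.4]
opening: 0.0514
grip_force: 3.6
```

>>> drive_tool([
  [[0.001,0,0],0],
  [[0.001,0,0],0],
  [[0.001,0,0],0],
  [[0,0,0],0],
  [[0,0,0],0],
])

```text
t: 70.35
tool_pos: [0.5271, -0.182, 0.09]
tool_rot: [-3.138, 0.152, 0.004]
contact_force: [-5.5, 1.2, 6.0]
opening: 0.0513
grip_force: 3.8
```

>>> drive_tool([
  [[0.001,0,0],0],
  [[0.001,0,0],0],
  [[0,0,0],0],
  [[0,0,0],0],
])

```text
t: 70.75
tool_pos: [0.5289, -0.1822, 0.09]
tool_rot: [-3.138, 0.152, 0.005]
contact_force: [-6.7, 0.5, 6.6]
opening: 0.0508
grip_force: 4.3
```

>>> drive_tool([
  [[0.001,0,0],0],
  [[0.001,0,0],0],
  [[0,0,0],0],
  [[0,0,0],0],
])

```text
t: 71.15
tool_pos: [0.5293, -0.1822, 0.0899]
tool_rot: [-3.137, 0.152, 0.013]
contact_force: [-14.1, 1.8, 12.1]
opening: 0.0511
grip_force: 8.3
```

>>> drive_tool([
  [[0.001,0,0],0],
  [[0.001,0,0],0],
  [[0,0,0],0],
  [[0,0,0],0],
])

```text
t: 71.55
tool_pos: [0.5298, -0.1822, 0.0897]
tool_rot: [-3.136, 0.151, 0.021]
contact_force: [-21.0, 1.4, 17.8]
opening: 0.0512
grip_force: 12.8
```

>>> drive_tool([
  [[-0.002,0,0],0],
  [[-0.003,0,0],0],
  [[-0.005,0,0],0],
  [[-0.01,0,0],0],
  [[-0.03,0,0],0],
  [[0,0,-0.04],0],
  [[0,0,-0.04],0],
  [[0,0,-0.04],0],
  [[0,0,-0.035],0],
  [[-0.04,0,0],0],
])

```text
t: 72.55
tool_pos: [0.4478, -0.1756, 0.2522]
tool_rot: [3.132, -0.15, 0.019]
contact_force: [-1.0, -0.4, 0.8]
opening: 0.0512
grip_force: 0.0
```

>>> drive_tool([
  [[-0.04,0,0],0],
  [[0,0,0],0],
])

```text
t: 72.75
tool_pos: [0.4007, -0.1688, 0.2432]
tool_rot: [-3.137, 0.155, 0.003]
contact_force: [-0.4, -0.3, 0.4]
opening: 0.0513
grip_force: 0.0
```

```bash
cat > chk.py <<'E'
from h import *
C=cam('scene');T=cam('top');I=C['image'];r=cv2.imread('pics/top0.png');ref=cv2.imread('pics/scene0.png')
s7=cv2.resize(cv2.imread('pics/s7.png'),(160,120),interpolation=cv2.INTER_AREA)
def cmp(n,a,b):
    a=a.mean(2).astype(np.float32);b=b.mean(2).astype(np.float32);print(n,abs(a-b).mean(),cv2.phaseCorrelate(a,b,cv2.createHanningWindow(a.shape[::-1],cv2.CV_32F)))
cmp('tin',s7[65:108,118:158],I[195:238,333:373]);cmp('lid',s7[70:95,122:154],I[200:225,337:369])
cmp('pots',s7[5:55,5:85],T['image'][210:260,260:340])
print('cover',abs(ref[212:245,295:337].astype(int)-I[212:245,295:337]).mean())
# tin silhouette: bright body mask ellipse fit
for d,box in((C,(336,196,378,246)),):
    m=(I.mean(2)>130).astype(np.uint8)
    print([ (rr,int(np.nonzero(m[rr,336:380])[0].max()+336)) for rr in range(203,224,3)])
E
python3 - <<'E'
exec(open('chk.py').read())
plan([((.520,-.023,.235),-5.5,.04),((.520,-.023,.158),-5.5,.03)])
E
```

```text
tin 2.8215117 ((0.04289421286553363, 0.41890215572266243), 1.0347619824939305)
lid 3.4508333 ((0.25629491833258733, 0.6252204874282121), 0.9976948627829552)
pots 1.05775 ((0.05310296263964176, -0.03846647350895793), 0.9473939735889435)
cover 1.9057239057239057
[(203, 359), (206, 363), (209, 365), (212, 366), (215, 365), (218, 364), (221, 364)]
at [ 0.4036 -0.1698  0.2446] -5.6 t 72.8 F [-0.2  0.7  0.1] open 0.0507 grip 0.0
[[[0.0203, -0.0315, 0.0019], -0.0], [[0.0203, -0.0315, 0.0019], -0.0], [[0.0203, -0.0315, 0.0019], -0.0], [[0.0203, -0.0315, 0.0019], -0.0], [[0.0203, -0.0315, 0.0019], -0.0], [[0.0, 0.0, 0.0257], 0.0], [[0.0, 0.0, 0.0257], 0.0], [[0.0, 0.0, 0.0257], 0.0]]
```

```bash
python3 - <<'E'
from h import *
d=np.load('scene.npz');I=np.mean([cam('scene')['image'].mean(2) for _ in range(6)],0);up=cv2.resize(I[190:250,215:375].astype(np.float32),None,fx=5,fy=5,interpolation=cv2.INTER_CUBIC)
s=cv2.imread('pics/s7.png')[300:].mean(2)
L=s.shape[0]
def edges(a,lo):
    o=[]
    for c in range(640,760,10):
        col=a[50:290,c]; b=np.nonzero(col>lo)[0]; o.append((int(b.min()+50),int(b.max()+50)))
    return o
def redges(a,lo): return [int(np.nonzero(a[r,600:800]>lo)[0].max()+600) for r in range(80,210,10)]
for lo in(80,):
    print('s7 ',edges(s,lo),redges(s,lo));print('now',edges(up,lo),redges(up,lo))
E
```

```text
s7  [(71, 201), (66, 207), (56, 211), (54, 213), (56, 213), (56, 215), (57, 213), (58, 212), (59, 207), (68, 201), (78, 191), (89, 176)] [742, 751, 755, 759, 760, 757, 752, 748, 749, 750, 748, 741, 731]
now [(71, 201), (65, 207), (57, 212), (54, 213), (56, 213), (56, 213), (57, 213), (58, 211), (59, 207), (68, 201), (77, 191), (87, 176)] [743, 799, 757, 760, 760, 757, 752, 749, 752, 751, 747, 741, 731]
```

The silhouette now matches the first seat to within 0.2 px, so the lid only rotated. That fix happened with the cover already shut, so I'll run the proven cover and dial sequence once more to keep the order clean.

>>> drive_tool([
  [[0.0203,-0.0315,0.002],0],
  [[0.0203,-0.0315,0.002],0],
  [[0.0203,-0.0315,0.002],0],
  [[0.0203,-0.0315,0.002],0],
  [[0.0203,-0.0315,0.002],0],
  [[0,0,0],0],
  [[0,0,0.026],0],
  [[0,0,0.026],0],
  [[0,0,0.025],0],
  [[0,0,0],0],
], jaw=0.2)

```text
t: 74.15
tool_pos: [0.5181, -0.0228, 0.1534]
tool_rot: [-3.137, 0.153, 0.014]
contact_force: [-0.2, 0.1, -0.0]
opening: 0.0682
grip_force: 0.0
```

>>> drive_tool([
  [[0,0,0],0],
  [[0,0,0],0],
  [[0,0,0],0],
  [[0,0,0],0],
  [[0,0,0],0],
  [[0,0,0],0],
  [[0,0,0],0],
  [[0,0,0],0],
  [[0,0,0],0],
], jaw=1, grip_force=25)

```text
t: 75.05
tool_pos: [0.5215, -0.0234, 0.1595]
tool_rot: [3.137, -0.152, 0.004]
contact_force: [-0.8, -1.5, 5.5]
opening: 0.0193
grip_force: 28.9
```

>>> drive_tool([
  [[0.0036,0,-0.0078],0],
  [[0.0041,0,-0.0075],0],
  [[0.0047,0,-0.0071],0],
  [[0.0053,0,-0.0067],0],
  [[0.0058,0,-0.0063],0],
  [[0.0062,0,-0.0058],0],
  [[0.0067,0,-0.0054],0],
  [[0.0071,0,-0.0048],0],
  [[0.0074,0,-0.0043],0],
  [[0.0077,0,-0.0037],0],
])

```text
t: 76.05
tool_pos: [0.5795, -0.0289, 0.2176]
tool_rot: [3.138, -0.153, -0.0]
contact_force: [-2.7, -3.7, -1.9]
opening: 0.0192
grip_force: 27.2
```

>>> drive_tool([
  [[0.008,0,-0.0031],0],
  [[0.0082,0,-0.0024],0],
  [[0.0084,0,-0.0018],0],
  [[0.0085,0,-0.0011],0],
  [[0.0085,0,-0.0005],0],
  [[0.0085,0,0.0002],0],
  [[0.0085,0,0.0008],0],
  [[0.0084,0,0.0015],0],
  [[0.0083,0,0.002],0],
  [[0.008,0,0.003],0],
])

```text
t: 77.05
tool_pos: [0.664, -0.0371, 0.2208]
tool_rot: [3.137, -0.153, 0.008]
contact_force: [-1.1, -4.1, 7.2]
opening: 0.0193
grip_force: 27.7
```

>>> drive_tool([
  [[0,0,0],0],
  [[0,0,0],0],
  [[0,0,0],0],
  [[0,0,0],0],
  [[0,0,0],0],
  [[0,0,-0.03],0],
  [[0,0,-0.04],0],
  [[0,0,-0.03],0],
  [[0,0,0],0],
], jaw=0.4)

```text
t: 77.95
tool_pos: [0.6637, -0.037, 0.3258]
tool_rot: [3.137, -0.152, 0.018]
contact_force: [0.4, -0.1, -0.4]
opening: 0.0509
grip_force: 0.0
```

```bash
python3 - <<'E'
from h import *
plan([((.584,-.0287,.28),-7.2,.03),((.584,-.0287,.16),-7.2,.03),((.584,-.0287,.1365),-7.2,.011)])
E
```

```text
at [ 0.6637 -0.037   0.3258] -5.6 t 78.0 F [ 0.4 -0.1 -0.4] open 0.0509 grip 0.0
[[[-0.02, -0.0001, 0.0114], 0.007], [[-0.02, 0.0, 0.0114], 0.007], [[-0.02, 0.0002, 0.0114], 0.007], [[-0.02, 0.0003, 0.0114], 0.007], [[0.0, 0.0, 0.024], -0.0], [[0.0, 0.0, 0.024], -0.0], [[0.0, 0.0, 0.024], -0.0], [[0.0, 0.0, 0.024], -0.0], [[0.0, 0.0, 0.024], -0.0], [[0.0, 0.0, 0.0078], -0.0]]
[[[0.0, 0.0, 0.0078], -0.0], [[0.0, 0.0, 0.0078], -0.0]]
```

>>> drive_tool([
  [[-0.02,0,0.0113],0.007],
  [[-0.02,0,0.0113],0.007],
  [[-0.02,0,0.0113],0.007],
  [[-0.0195,0,0.0113],0.007],
  [[0,0,0],0],
  [[0,0,0.0244],0],
  [[0,0,0.0244],0],
  [[0,0,0.0244],0],
  [[0,0,0.0244],0],
  [[0,0,0.012],0],
], jaw=0.6)

```text
t: 78.95
tool_pos: [0.5823, -0.0281, 0.1613]
tool_rot: [-3.135, 0.196, 0.005]
contact_force: [-0.1, -0.4, -0.4]
opening: 0.0339
grip_force: 0.0
```

>>> drive_tool([
  [[0,0,0],0],
  [[0,0,0.01],0],
  [[0,0,0.01],0],
  [[0,0,0.0085],0],
  [[0,0,0],0],
  [[0,0,0],0],
])

```text
t: 79.55
tool_pos: [0.5827, -0.0283, 0.1351]
tool_rot: [-3.135, 0.197, 0.0]
contact_force: [0.1, -0.4, -0.6]
opening: 0.0339
grip_force: 0.0
```

>>> drive_tool([
  [[0,0,0],0],
  [[0,0,0],0],
  [[0,0,0],0],
  [[0,0,0],0],
  [[0,0,0],0],
  [[0,0,0],0],
], jaw=1, grip_force=30)

```text
t: 80.15
tool_pos: [0.583, -0.0291, 0.136]
tool_rot: [3.134, -0.197, 0.001]
contact_force: [-0.7, -5.5, 2.8]
opening: 0.0115
grip_force: 33.9
```

>>> drive_tool([
  [[0,0,0],-0.1],
  [[0,0,0],-0.1],
  [[0,0,0],-0.1],
  [[0,0,0],-0.1],
  [[0,0,0],0],
  [[0,0,0],0.1],
  [[0,0,0],0.1],
  [[0,0,0],0.1],
  [[0,0,0],0.1],
  [[0,0,0],0],
])

```text
t: 81.15
tool_pos: [0.583, -0.0291, 0.136]
tool_rot: [3.134, -0.199, 0.001]
contact_force: [-2.9, -5.3, 3.0]
opening: 0.0109
grip_force: 33.9
```

>>> drive_tool([
  [[0,0,0],0],
  [[0,0,0],0],
  [[0,0,0],0],
])

```text
t: 81.45
tool_pos: [0.583, -0.0291, 0.136]
tool_rot: [3.134, -0.197, 0.001]
contact_force: [-1.9, -6.1, 2.6]
opening: 0.0114
grip_force: 33.9
```

```bash
python3 - <<'E'
from h import *
plan([((.584,-.0287,.133),-7.2)])
E
```

```text
at [ 0.583  -0.0291  0.136 ] -7.2 t 81.5 F [-1.9 -6.1  2.6] open 0.0114 grip 33.9
[[[0.0009, -0.0005, 0.003], 0.0]]
```

The tool yaw is exactly -7.2°. I'll release, go to the tab and shut the cover.

>>> drive_tool([
  [[0,0,0],0],
  [[0,0,0],0],
  [[0,0,0],0],
  [[0,0,0],0],
  [[0,0,-0.025],0],
  [[0,0,-0.035],0],
  [[0,0,-0.035],0],
  [[0,0,-0.035],0],
  [[0,0,-0.03],0],
  [[0,0,0],0],
], jaw=0.4)

```text
t: 82.45
tool_pos: [0.5849, -0.0284, 0.3015]
tool_rot: [3.135, -0.196, 0.016]
contact_force: [0.6, 0.1, 0.1]
opening: 0.0513
grip_force: 0.0
```

>>> drive_tool([
  [[0.025,-0.0005,0.002],-0.007],
  [[0.025,-0.0005,0.002],-0.007],
  [[0.025,-0.0003,0.002],-0.007],
  [[0.025,-0.0002,0.002],-0.007],
  [[0,0,0],0],
  [[0,0,0.027],0],
  [[0,0,0.027],0],
  [[0,0,0.024],0],
  [[0,0,0],0],
  [[0,0,0],0],
])

```text
t: 83.45
tool_pos: [0.6815, -0.038, 0.2085]
tool_rot: [-3.138, 0.152, 0.003]
contact_force: [0.6, -0.3, 0.6]
opening: 0.0514
grip_force: 0.0
```

>>> drive_tool([
  [[0,0,0],0],
  [[0,0,0],0],
  [[0,0,0],0],
  [[0,0,0],0],
  [[0,0,0],0],
  [[0,0,0],0],
  [[0,0,0],0],
  [[0,0,0],0],
], jaw=1, grip_force=25)

```text
t: 84.25
tool_pos: [0.6831, -0.0389, 0.2116]
tool_rot: [3.137, -0.153, 0.005]
contact_force: [-0.9, -1.8, 5.2]
opening: 0.0195
grip_force: 27.0
```

>>> drive_tool([
  [[-0.0069,0,-0.004],0],
  [[-0.0072,0,-0.0036],0],
  [[-0.0074,0,-0.003],0],
  [[-0.0076,0,-0.0025],0],
  [[-0.0078,0,-0.002],0],
  [[-0.008,0,-0.0014],0],
  [[-0.008,0,-0.0008],0],
  [[-0.008,0,-0.0002],0],
  [[-0.008,0,0.0004],0],
  [[-0.008,0,0.001],0],
])

```text
t: 85.25
tool_pos: [0.605, -0.0313, 0.2257]
tool_rot: [3.136, -0.153, 0.001]
contact_force: [1.5, -5.5, 1.8]
opening: 0.0193
grip_force: 26.6
```

>>> drive_tool([
  [[-0.0079,0,0.0016],0],
  [[-0.0078,0,0.0021],0],
  [[-0.0076,0,0.0027],0],
  [[-0.0074,0,0.0032],0],
  [[-0.0071,0,0.0038],0],
  [[-0.0068,0,0.0043],0],
  [[-0.0065,0,0.0048],0],
  [[-0.006,0,0.0052],0],
  [[-0.0057,0,0.0057],0],
  [[-0.0053,0,0.006],0],
])

```text
t: 86.25
tool_pos: [0.5361, -0.0246, 0.1863]
tool_rot: [3.136, -0.152, -0.007]
contact_force: [-6.2, -4.8, 6.1]
opening: 0.0193
grip_force: 26.8
```

>>> drive_tool([
  [[-0.0048,0,0.0064],0],
  [[-0.0044,0,0.0068],0],
  [[-0.0039,0,0.007],0],
  [[-0.0033,0,0.006],0],
  [[0,0,0],0],
  [[0,0,0],0],
])

```text
t: 86.85
tool_pos: [0.5191, -0.0229, 0.1586]
tool_rot: [3.136, -0.152, -0.01]
contact_force: [-5.6, -6.4, 2.5]
opening: 0.0194
grip_force: 29.0
```

>>> drive_tool([
  [[0,0,0],0],
  [[0,0,0],0],
  [[0,0,0],0],
  [[0,0,0],0],
  [[0,0,0],0],
  [[0,0,-0.03],0],
  [[0,0,-0.03],0],
  [[0,0,-0.03],0],
  [[0,0,0],0],
], jaw=0.3)

```text
t: 87.75
tool_pos: [0.524, -0.0229, 0.2553]
tool_rot: [3.137, -0.152, 0.015]
contact_force: [0.6, 0.3, 0.8]
opening: 0.0599
grip_force: 0.0
```

>>> drive_tool([
  [[-0.019,0.03,0],0],
  [[-0.019,0.03,0],0],
  [[-0.019,0.03,0],0],
  [[-0.019,0.03,0],0],
  [[-0.019,0.03,0],0],
  [[-0.019,0.03,0],0],
  [[0,0,0],0],
  [[0,0,0],0],
])

```text
t: 88.55
tool_pos: [0.3903, -0.1908, 0.2491]
tool_rot: [-3.137, 0.156, 0.001]
contact_force: [0.7, -0.1, 0.0]
opening: 0.0595
grip_force: 0.0
```

```bash
python3 - <<'E'
exec(open('chk.py').read())
plan([])
up=cv2.resize(I[190:250,215:375].mean(2).astype(np.float32),None,fx=5,fy=5,interpolation=cv2.INTER_CUBIC)
print([(int((b:=np.nonzero(up[50:290,c]>80)[0]).min()+50),int(b.max()+50)) for c in range(640,760,10)])
E
```

```text
tin 2.8523257 ((0.07748786106351702, 0.43043511057268447), 1.0265159922838212)
lid 3.5775003 ((0.2528001101923305, 0.6303509901601991), 0.9849839240312577)
pots 1.0356665 ((0.053722205505863485, -0.001874961074776138), 0.9366718196868896)
cover 1.955988455988456
[(203, 359), (206, 363), (209, 365), (212, 366), (215, 365), (218, 364), (221, 360)]
at [ 0.3909 -0.1901  0.2493] -5.5 t 88.7 F [ 0.7  0.5 -0.3] open 0.0602 grip 0.0
[(71, 202), (66, 207), (57, 212), (54, 213), (56, 213), (57, 213), (57, 213), (58, 211), (59, 207), (68, 201), (77, 191), (87, 176)]
```

The tin, pots and cover all check out. Handing in.

```bash
python3 -c "
from station import ctrl
print(ctrl.finish_job())"
```

```text
the job is handed in; nothing more can be done
None
```

I handed the job in at about 89 s: three pots upright on the tray, tin nested in the cradle, dial set to the long mark (last checked by tool angle, not by picture) and cover shut; the tin was knocked aside mid-run, so I re-nested it and then repeated the cover and dial steps in order.

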